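# Lock the brace of an embroidery-frame stand

## Robot

A 6-joint arm with a two-finger parallel gripper is mounted at the origin on the work surface. World frame = base frame: x ahead of the robot, y to its left, z up, the work surface at z = 0. Lengths are in mm, angles in rad, forces in N, time in s.
With the tool pointing down it reaches from about 350 to 975 mm from the base axis. Payload 4.9 kg.
Tool frame: the origin (TCP) lies at the very end of the fingers, on their centre line; the grasp point (between the pads) lies 19 mm behind it; x points along the fingers, y is the direction in which the jaws open and shut, and the axes are right-handed (so a half turn about x gives the same grasp; the last joint's range is limited). The gripper opens to 85 mm and grips with 20 to 120 N. Pads are 22 mm wide; open, the fingers measure 114 mm over their backs; the gripper's body (76 mm by 85 mm) begins 54 mm behind the grasp point. The pads swing forward as they close: fully open they stand 13 mm farther back than shut.
Start: joints at [-1.38, 0.053, 1.613, -0, 1.476, -0.119], TCP at [190.537, -595.229, 231.304] pointing down, gripper open.
Joint ranges: [-3.01, 3.01], [-1.01, 2.22], [0.06, 2.58], [-1.02, 4.17], [0.09, 2.62], [-3.14, 3.14]. Speed limits (rad/s): [2.57, 2.57, 3.14, 3.14, 3.14, 3.14].

## Interface

Orientations are given as a unit quaternion [x, y, z, w].
In Python, from workcell import manip gives the robot as it stands.
- The arm moves only by the tool move_arm, never from a script. Its argument "rows" is a list of rows, each an object of numbers: "fingers": the opening, from -1 (shut) to 1 (fully open), so that 0 is half open; "x", "y", "z": the shift along the tool's x, y, z in m; "wx", "wy", "wz": the turn, a rotation vector about the tool's x, y, z in rad. A call has 1 to 20 rows; each row is the pose to reach, as a shift and turn from the pose commanded when the call began, along the tool's axes at that moment; what a row does not reach only later rows make up. A row lasts 1/10 s, in which the tool goes at most 50 mm and 8.59 degrees, less where a joint would pass 70% of its speed; a pose out of reach is approached as far as the arm can. A call with a gripper value outside its range is refused whole. The fingers move at their own pace and stop on an object; the grip force is fixed at half the most. Time passes only in rows, so rows that repeat a pose let the fingers close. It gives the time, the measured TCP pose, the force and the opening at its end, in the units of the state.
- manip.get_obs(): the state, without advancing time (a new reading comes with each control period).
- manip.grab_frame(name): name is "scene" or "top"; returns a dict with "image" (480x640x3 uint8, blue, green, red), "fx", "fy", "cx", "cy" (pixels), "k1" (the pictures are not rectified: a ray, as slopes to the right and down, at radius r is drawn at 1 + k1 r^2 times it, then the intrinsics apply), "cam_to_world" (4x4, takes a point from camera to world coordinates). Camera axes: x right, y down, z forward; pixel columns grow to the right and rows downward; lengths in mm; the calibration is good to about 2 mm. A picture is of the moment at which its call begins. There is no depth.
- manip.hand_in(): hands the job in, once; it reports no verdict.
The state is a dict: "t": time; "joints": joint angles; "qvel": joint speeds; "effort": joint torques, N m; "tool_pos": TCP position; "tool_rot": TCP orientation; "contact_force": force on the tool from outside, world axes, zero at the start; "torque": the same for the moment, N m; "width": finger opening in mm.
Only numpy, scipy, OpenCV 4.12 (cv2) and the standard library are available. Lean on these libraries where they do the work, as an engineer would, in place of code of your own. Each camera call takes 0.05 s, during which the arm holds its last target. There are 200 camera calls.

## Task

Make the tilted joint of the wooden embroidery-frame stand ready for use: swing the brace by its black knob up into the blue fork as far as it goes, then push the red-handled pin through fork and brace until its flange sits flush on the fork. Next thread the blue spacer ring down the steel post until it lies on the brace, and then the brass collar on top of it, fully home. Leave the other things on the table where they are.

Things in the scene. Friction and masses are not known exactly. Their poses are not given: they have to be found in the camera images.
- stand: Fixed light-wood stand, only yawed; origin at table height under the middle of its tilted head, x to its back (away from the robot), y towards its fork side, z up. Base board x -80..80, y -145..125 mm, 20 mm high. It carries the head (next entry).
- head: The stand's fixed head: a wood beam 70 x 180 mm. HEAD FRAME: the stand's frame turned -30 deg about its y; origin on the beam's top, 135 mm above the stand's origin; x up the slope, y along the beam from post to fork, z out of the top, leaning 30 deg from vertical towards the stand's -x side (the robot). Post, fork hole and brace hinge run along this z.
- post_seat (a point): On the axis of the fixed steel post, level with the brace's top face, where the spacer's underside must lie. Axes: head frame. At head (0, -85, 28) mm. The post is 20 mm thick and rises 60 mm above this point along head z, its last 8 mm tapering to 10 mm thick. It is also the brace's hinge axis.
- fork_mouth (a point): Centre of the pin hole in the top face of the blue steel fork. Axes: head frame (z out of the hole). At head (0, 85, 40) mm, 170 mm from the post axis. Upper and lower cheek, each 10 mm thick with a 19 mm hole, 20 mm gap between, free space below; cheeks about 60 mm in y, 65 mm in x; open to -x, closed by a web at +x.
- brace (a joint): Angle (rad) of the brace about the post: 0 = at its stop in the fork, holes aligned; grows as it swings out, down the slope towards the robot, to 1.15. Wood bar 36 mm wide, 16 mm thick, round eye 60 mm wide at the post, aluminium lug with 20 mm hole 170 mm from the post axis. Stiff hinge (0.2 N m): stays where left, moving it takes 2 to 4 N at the knob.
- brace_knob (a point): Grip point of the brace's black knob: a round peg 24 mm thick, 45 mm tall, parallel to the post, standing on the brace 85 mm from the post axis. The point is on its axis, 24 mm above the brace's top face, 21 mm below the knob's top. At brace angle a it lies at post_seat + (-85 sin a, 85 cos a, 24) mm in the head frame.
- pin: Steel pin with red handle, 100 mm long; origin at the centre of the flange's underside, z towards the handle. Shank 16 mm thick, 52 mm long (last 8 mm tapering to 10 mm); flange 34 mm wide, 6 mm thick; red round handle 24 mm thick, from 6 to 48 mm above the origin. 0.16 kg. Starts upright, shank down in the pin rest, flange on its top (origin 62 mm above the table).
- pin_rest: Fixed dark wood block 80 x 80 mm, 62 mm high, origin at the centre of its underside; a 19 mm hole in its top holds the pin.
- spacer: Blue nylon ring, outside 60 mm, bore 25 mm, 28 mm high, lying flat on the table; origin at the centre of its underside, z its axis. About 0.08 kg.
- collar: Brass ring, outside 60 mm, bore 25 mm, 24 mm high, lying flat on the table; origin at the centre of its underside, z its axis. About 0.4 kg.
- bobbin: Bystander: upright wooden bobbin, 50 mm wide, 62 mm tall, origin under its centre.
- bead_jar: Bystander: green glass jar with metal cap, 56 mm wide, 80 mm tall, origin under its centre.
- scissors: Bystander: scissors lying flat, about 170 mm long, 10 mm high, blades along their +x.
- pencil: Bystander: green pencil lying along its x, 172 mm long, 8 mm thick.
- tin: Bystander: flat red tin, 70 mm wide, 25 mm high, origin under its centre.
- mug: Bystander: white mug, 80 mm wide, 90 mm tall, origin under its centre.

How it is judged (in metres and radians):
On the way, in this order (a step that is already met when the one before it is completed fails the run):
1. the brace is swung into the fork against its stop (value of joint brace below 0.03 rad), for 0.2 s.
2. the pin goes through fork and brace, its flange flush on the fork (value of joint brace below 0.03 rad and z of pin in the frame of fork_mouth between -0.004 and 0.004 m and x of pin in the frame of fork_mouth between -0.005 and 0.005 m and y of pin in the frame of fork_mouth between -0.005 and 0.005 m and angle between the z axis of pin and the z axis of fork_mouth, either way round below 0.1 rad), for 0.2 s.
3. the blue spacer is down the post, flat on the brace (z of spacer in the frame of post_seat between -0.004 and 0.004 m and x of spacer in the frame of post_seat between -0.005 and 0.005 m and y of spacer in the frame of post_seat between -0.005 and 0.005 m and angle between the z axis of spacer and the z axis of post_seat, either way round below 0.1 rad), for 0.2 s.
4. the brass collar is down the post, flat on the spacer (z of collar in the frame of post_seat between 0.024 and 0.032 m and x of collar in the frame of post_seat between -0.005 and 0.005 m and y of collar in the frame of post_seat between -0.005 and 0.005 m and angle between the z axis of collar and the z axis of post_seat, either way round below 0.1 rad), for 0.2 s.
At the end, for the whole second after the job is handed in: Brace within 0.03 rad of its stop; the pin's flange on the fork, the spacer on the brace and the collar on the spacer, both round the post: each within 4 mm of fully home along the axis, 5 mm sideways and 0.1 rad of the axis; all released and at rest (all of step 2 and all of step 3 and all of step 4 and linear speed of each of pin, spacer, collar below 0.02 m/s); the robot touches nothing.
It fails at once if a bystander (bobbin, bead jar, scissors, pencil, tin or mug) is moved more than 30 mm (distance of any of bobbin, bead_jar, scissors, pencil, tin, mug from where it was at the start of the episode above 0.03 m).
It also fails if it takes over 72 s, if anything falls off the work surface, if the arm or the gripper's body presses on something with over 40 N, if the wrist force passes 120 N, or if a joint passes its speed limit or range.

## Working session

There is one attempt and no reset: what is moved stays moved. The work goes in short steps, Python scripts to look and compute and a tool call to move; the robot and the scene stay as the last step left them, time stands still between calls to the robot, and variables do not carry over. Pictures are saved under pics/ and viewed, about 8 in all and at most 12, crops included, and the job is handed in when it is done.

Besides the shell and the picture viewer there is one more tool, called after "Call:" by a JSON object that holds its "method" and its "body", one argument or row to a line. move_arm: Moves the arm, as the interface text tells. Its arguments: {"type":"object","properties":{"rows":{"type":"array","items":{"type":"object","properties":{"fingers":{"type":"number"},"x":{"type":"number"},"y":{"type":"number"},"z":{"type":"number"},"wx":{"type":"number"},"wy":{"type":"number"},"wz":{"type":"number"}}}}},"required":["rows"]}

```bash
ls; mkdir -p pics; python3 - <<'E'
from workcell import manip
import cv2,numpy as np
for n in("scene","top"):
    f=manip.grab_frame(n); cv2.imwrite(f"pics/{n}0.png",f["image"])
    print(n,f["fx"],f["fy"],f["cx"],f["cy"],f["k1"]);print(np.round(f["cam_to_world"],4).tolist())
print(manip.get_obs())
E
```

```text
pics
scene 441.62578775846737 441.62578775846737 312.5610962890482 239.02411302757088 -0.07310658480993021
[[-0.6402, 0.59, -0.492, 966.3636], [0.7681, 0.4812, -0.4225, 385.5758], [-0.0125, -0.6484, -0.7612, 820.0248], [0.0, 0.0, 0.0, 1.0]]
top 538.5172748515014 538.5172748515014 317.18416704682636 238.28785827300095 -0.13345326979299285
[[0.0064, -0.9943, 0.1065, 414.1096], [-1.0, -0.0065, -0.0006, 10.4312], [0.0012, -0.1065, -0.9943, 1527.8567], [0.0, 0.0, 0.0, 1.0]]
{'t': 0.1, 'joints': array([-1.37997817e+00,  5.33386665e-02,  1.61414813e+00, -3.88695000e-05,
        1.47603935e+00, -1.18988876e-01]), 'qvel': array([ 0.00074416, -0.00210671, -0.00176503,  0.00014237,  0.00109138,
        0.00030358]), 'effort': array([ 1.10144778e-03, -3.94903135e+01, -3.71362209e+01, -7.81848416e-05,
        3.88984787e-03, -1.91357351e-06]), 'tool_pos': array([ 190.43411384, -594.68042198,  230.16144029]), 'tool_rot': array([-0.69860144, -0.10977972,  0.69867787, -0.10841439]), 'contact_force': array([ 0.43916214, -0.04669449,  1.16227318]), 'torque': array([ 0.03792762, -0.03183479, -0.00294323]), 'width': 85.30603711893626}
```

View pics/top0.png

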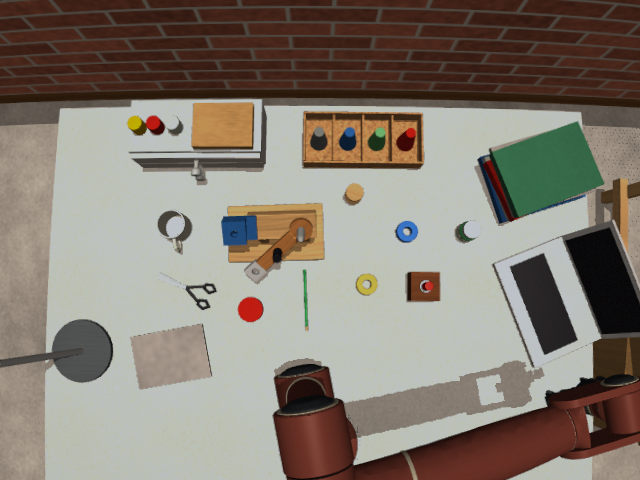

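View pics/scene0.png

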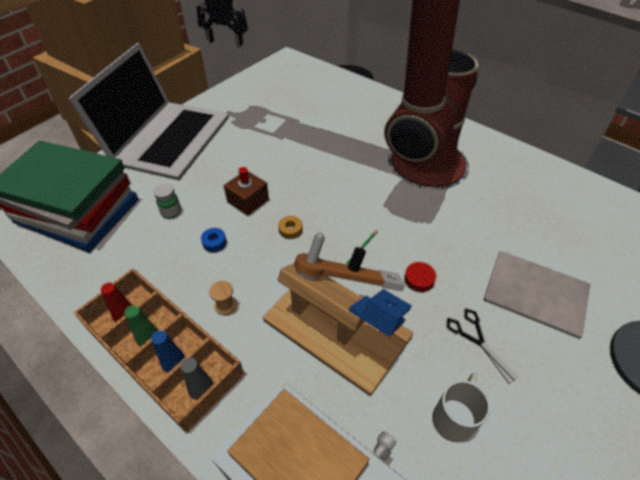

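The top view shows the stand at about (277,232), with the post at (301,232) and the fork at (238,231). The spacer is at (407,231), the collar at (367,284) and the pin at (426,287). I'll enlarge the stand in both views to measure it.

```bash
cat > h.py <<'E'
import numpy as np,cv2
from scipy.spatial.transform import Rotation as R
from workcell import manip
def proj(f,P):
    P=np.atleast_2d(P); T=np.linalg.inv(f["cam_to_world"]); c=P@T[:3,:3].T+T[:3,3]
    s=c[:,:2]/c[:,2:]; s=s*(1+f["k1"]*(s**2).sum(1,keepdims=True))
    return s*[f["fx"],f["fy"]]+[f["cx"],f["cy"]]
HR=R.from_euler('y',-30,degrees=True).as_matrix()
def head(p,sx,sy,yaw):  # head-frame mm -> world
    Rz=R.from_euler('z',yaw).as_matrix()
    return (np.atleast_2d(p)@HR.T+[0,0,135])@Rz.T+[sx,sy,0]
def stand(p,sx,sy,yaw): return np.atleast_2d(p)@R.from_euler('z',yaw).as_matrix().T+[sx,sy,0]
E
python3 - <<'E'
from h import *
a=cv2.imread("pics/top0.png")[195:295,220:335]; b=cv2.imread("pics/scene0.png")[225:395,255:420]
a=cv2.resize(a,None,fx=3.4,fy=3.4,interpolation=cv2.INTER_CUBIC);b=cv2.resize(b,None,fx=2.4,fy=2.4,interpolation=cv2.INTER_CUBIC)
c=np.zeros((max(len(a),len(b)),a.shape[1]+b.shape[1],3),np.uint8);c[:len(a),:a.shape[1]]=a;c[:len(b),a.shape[1]:]=b
print(c.shape,a.shape);cv2.imwrite("pics/crop1.png",c)
E
```

```text
(408, 787, 3) (340, 391, 3)
```

View pics/crop1.png

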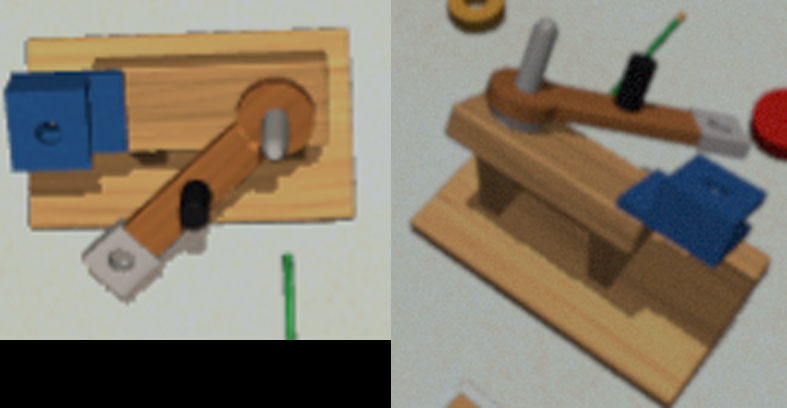

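```bash
cat > fit.py <<'E'
from h import *
import pickle
from scipy.optimize import least_squares
F={n:manip.grab_frame(n) for n in("top","scene")}
pickle.dump(F,open("F.pkl","wb"))
def lug(a): return np.array([0,-85,28])+[-170*np.sin(a),170*np.cos(a),0]
def knob(a,h): return np.array([0,-85,28])+[-85*np.sin(a),85*np.cos(a),h]
A=lambda u,v:((u+.5)/3.4-.5+220,(v+.5)/3.4-.5+195)
B=lambda u,v:((u-390.5)/2.4-.5+255,(v+.5)/2.4-.5+225)
S=[("top",'s',(80,125,20),A(27,40)),("top",'s',(80,-145,20),A(348,29)),("top",'s',(-80,-145,20),A(355,218)),("top",'s',(-80,125,20),A(30,226)),
("top",'h',(0,85,40),A(48,131)),("top",'h',(0,-85,88),A(275,152)),("top",'l',0,A(121,261)),("top",'k',45,A(195,218)),
("scene",'s',(80,-145,20),B(411,224)),("scene",'s',(-80,125,20),B(768,260)),("scene",'s',(80,125,20),B(670,398)),("scene",'h',(0,85,40),B(715,187)),("scene",'h',(0,-85,88),B(547,22)),("scene",'l',0,B(725,131)),("scene",'k',45,B(642,56))]
def res(p):
    r=[]
    for n,k,q,uv in S:
        P=stand(q,*p[:3]) if k=='s' else head(q if k=='h' else lug(p[3]) if k=='l' else knob(p[3],q),*p[:3])
        r.append(proj(F[n],P)[0]-uv)
    return np.array(r)
s=least_squares(lambda p:res(p).ravel(),[550,50,0,.8],x_scale=[100,100,.1,.1],loss='soft_l1')
print(s.x);print(np.round(res(s.x),1).tolist())
p=s.x
for nm,q in[("post_seat",(0,-85,28)),("fork",(0,85,40)),("knob",knob(p[3],24)),("knob0",knob(0,24))]:print(nm,head(q,*p[:3]).round(1))
# cylinders: silhouette hull centroid
def cyl(x,y,z0,z1,d):
    t=np.linspace(0,2*np.pi,48); c=np.c_[x+d/2*np.cos(t),y+d/2*np.sin(t)]
    return np.vstack([np.c_[c,0*t+z0],np.c_[c,0*t+z1]])
def cen(pts):
    h=cv2.convexHull(np.float32(pts)); m=cv2.moments(h); return np.array([m['m10']/m['m00'],m['m01']/m['m00']]),m['m00']
def obj(name,mk,seeds,z0,z1,d):
    uv={}
    for n,(x,y) in seeds.items():
        im=cv2.resize(F[n]["image"][y-20:y+20,x-20:x+20],None,fx=4,fy=4,interpolation=cv2.INTER_LINEAR)
        hsv=cv2.cvtColor(im,cv2.COLOR_BGR2HSV).astype(int); m=mk(hsv).astype(np.uint8)
        k,lab,st,_=cv2.connectedComponentsWithStats(m); i=1+np.argmax(st[1:,4]); c=np.argwhere(lab==i)[:,::-1]
        u,ar=cen(c); uv[n]=((u+.5)/4-.5+[x-20,y-20],ar/16)
    for use in(("top",),("scene",),("top","scene")):
        f=lambda q:np.concatenate([cen(proj(F[n],cyl(*q,z0,z1,d)))[0]-uv[n][0] for n in use])
        r=least_squares(f,[500,-150],diff_step=1e-3); print(name,use,r.x.round(1),abs(r.fun).max().round(2))
    print({n:(uv[n][0].round(1).tolist(),uv[n][1],cen(proj(F[n],cyl(*r.x,z0,z1,d)))[1]) for n in uv})
h=lambda a,b,s,v:(lambda m:(m[...,0]>=a)&(m[...,0]<=b)&(m[...,1]>s)&(m[...,2]>v))
obj("spacer",h(100,125,120,60),{"top":(407,231),"scene":(213,239)},0,28,60)
obj("collar",h(15,35,100,60),{"top":(367,284),"scene":(290,227)},0,24,60)
red=lambda m:((m[...,0]<8)|(m[...,0]>172))&(m[...,1]>190)&(m[...,2]>80)
obj("pin",red,{"top":(426,287),"scene":(244,175)},68,110,24)
E
python3 fit.py
```

```text
[5.93590335e+02 1.36989815e+02 3.64818913e-02 7.39914530e-01]
[[0.1, -1.3], [0.6, -1.0], [0.3, -0.3], [-0.1, 0.1], [0.4, 0.3], [0.1, -0.2], [-0.0, -0.6], [-0.3, -0.6], [-1.4, -1.5], [2.3, -1.1], [-0.1, 3.0], [1.3, -0.4], [1.1, -0.6], [-1.9, -2.1], [1.3, 1.4]]
post_seat [[582.7  51.5 159.2]]
fork [[570.5 221.2 169.6]]
knob [[518.8 112.  151.4]]
knob0 [[567.6 136.  180. ]]
spacer ('top',) [ 598.3 -244.1] 0.0
spacer ('scene',) [ 597.5 -247.3] 0.0
spacer ('top', 'scene') [ 598.1 -245.6] 0.51
{'top': ([406.6, 231.1], 342.5625, 386.53646627580747), 'scene': ([213.2, 239.3], 439.90625, 562.4301097808639)}
collar ('top',) [ 448.4 -128.9] 0.0
collar ('scene',) [ 448. -132.] 0.0
collar ('top', 'scene') [ 448.4 -130.4] 0.52
{'top': ([366.2, 283.9], 347.78125, 374.0148118333891), 'scene': ([290.0, 226.6], 410.84375, 503.9827407998964)}
pin ('top',) [ 442.6 -290.5] 0.0
pin ('scene',) [ 431.3 -301.7] 0.0
pin ('top', 'scene') [ 438.7 -293.9] 2.8
{'top': ([428.9, 285.6], 62.5625, 91.61396654276177), 'scene': ([242.7, 170.6], 28.96875, 171.39650409214664)}
```

```bash
python3 - <<'E'
from h import *
import pickle
F=pickle.load(open("F.pkl","rb"));p=(593.6,137,.0365);a=.74
def cr(n,x,y,w,hh,s):return cv2.resize(F[n]["image"][y:y+hh,x:x+w],None,fx=s,fy=s,interpolation=cv2.INTER_CUBIC)
def dots(im,n,x,y,s,P,col):
    for u,v in proj(F[n],P): cv2.circle(im,(int((u+.5-x)*s),int((v+.5-y)*s)),1,col,-1)
t=np.linspace(0,2*np.pi,24,endpoint=False);C=np.c_[np.cos(t),np.sin(t),0*t]
ims=[]
for n,x,y in(("top",225,200),("scene",265,225)):
    w,hh,s=(105,90,3.8) if n=="top" else(155,135,2.57)
    im=cr(n,x,y,w,hh,s)
    dots(im,n,x,y,s,head(C*9.5+[0,85,40],*p),(0,255,255))
    dots(im,n,x,y,s,head(C*30+[0,-85,28],*p),(0,255,255))
    dots(im,n,x,y,s,head(C*5+[0,-85,88],*p),(0,0,255))
    L=np.array([0,-85,28.])+[-170*np.sin(a),170*np.cos(a),0]; K=np.array([0,-85,73.])+[-85*np.sin(a),85*np.cos(a),0]
    dots(im,n,x,y,s,head(C*10+L,*p),(0,255,0));dots(im,n,x,y,s,head(C*12+K,*p),(0,255,0))
    dots(im,n,x,y,s,stand([(i,j,20) for i in(-80,80) for j in np.linspace(-145,125,12)],*p),(255,0,255))
    ims.append(im[:340,:395])
for n,x,y in(("top",407,265),("scene",220,158)):
    im=cr(n,x,y,50,50,6); ims.append(im[:250])
H=max(i.shape[0] for i in ims[:2]);c=np.zeros((H+250,800,3),np.uint8)
c[:ims[0].shape[0],:ims[0].shape[1]]=ims[0];c[:ims[1].shape[0],400:400+ims[1].shape[1]]=ims[1]
c[H:,:300]=ims[2];c[H:,400:700]=ims[3];print(H);cv2.imwrite("pics/ov.png",c)
E
```

```text
340
```

View pics/ov.png

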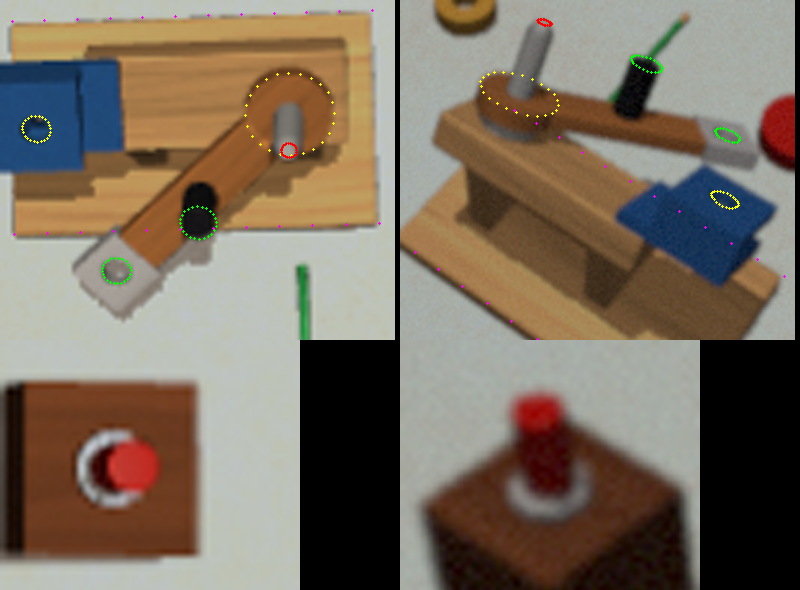

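The overlay matches well in the top view and is about 1 px off in the scene view. In the pin crops, the handle top is at top (429.1,286.1) and scene (243.1,170). The flange is at top (425.6,286.3) and scene (244.6,183.8).

```bash
cat >> h.py <<'E'
SP=(593.6,137.0,.0365)
HRW=R.from_euler('z',SP[2]).as_matrix()@HR   # head->world
def hdir(v): return HRW@np.array(v,float)
def go(pos,xd,yd,label=""):
    "print shift (m) and turn from the measured pose to TCP pos with tool x=xd, tool y=+-yd (nearest)"
    o=manip.get_obs(); Rc=R.from_quat(o["tool_rot"])
    yd=np.array(yd,float);xd=np.array(xd,float)/np.linalg.norm(xd); yd-=xd*(yd@xd); yd/=np.linalg.norm(yd)
    rot=R.from_matrix(np.c_[xd,yd,np.cross(xd,yd)])
    s=Rc.inv().apply(np.array(pos)-o["tool_pos"])/1000; w=(Rc.inv()*rot).as_rotvec()
    print(label,"xyz",s.round(4),"w",w.round(3),"deg",np.degrees(np.linalg.norm(w)).round(1))
def st():
    o=manip.get_obs();print("t",round(o["t"],2),"pos",o["tool_pos"].round(1),"F",o["contact_force"].round(1),"w",round(o["width"],1),"q",o["joints"].round(2),"x",R.from_quat(o["tool_rot"]).as_matrix()[:,0].round(3),"y",R.from_quat(o["tool_rot"]).as_matrix()[:,1].round(3))
E
python3 - <<'E'
from h import *
import pickle
from scipy.optimize import least_squares
F=pickle.load(open("F.pkl","rb"))
for use in(["top"],["scene"],["top","scene"]):
    M=[("top",110,(429.1,286.1)),("top",68,(425.6,286.3)),("scene",110,(243.1,170)),("scene",68,(244.6,183.8))]
    f=lambda q:np.concatenate([proj(F[n],[*q,z])[0]-uv for n,z,uv in M if n in use])
    r=least_squares(f,[440,-290]);print(use,r.x.round(1),r.fun.round(1))
st()
a=.74; K=np.array([0,-85,28])+[-85*np.sin(a),85*np.cos(a),24-19]
d=hdir((np.cos(.25),np.sin(.25),0)); n=hdir((0,0,1))
print("tcp at knob",head(K,*SP)[0].round(1),"headz",n)
P=head(K+[0,0,130],*SP)[0]; print(P)
go(P,-n,d,"A");go(P,-n,-d,"B")
E
```

```text
['top'] [ 441.  -286.4] [-0.2 -0.   0.2  0. ]
['scene'] [ 446.2 -282.2] [-0.3  0.5  0.3 -0.5]
['top', 'scene'] [ 442.9 -285.2] [-0.6 -0.8 -0.3 -0.7 -0.2 -0.6  0.4 -1.7]
t 0.2 pos [ 190.5 -594.9  230.5] F [-0.2 -0.1  0.7] w 85.0 q [-1.38  0.05  1.61  0.    1.48 -0.12] x [-0.     0.001 -1.   ] y [ 0.305 -0.952 -0.001]
tcp at knob [528.3 112.4 134.9] headz [-0.49966697 -0.01824595  0.8660254 ]
[463.36277509 109.99924034 247.50490457]
A xyz [-0.0161 -0.5881 -0.4748] w [-1.509  0.288  0.502] deg 92.6
B xyz [-0.0161 -0.5881 -0.4748] w [ 1.554  0.505 -0.29 ] deg 95.1
```

Call:
{"method": "move_arm", "body": {
  "rows": [
    {"x": -0.1, "y": -0.25, "z": -0.35, "wx": -0.75, "fingers": 1},
    {"x": -0.1, "y": -0.25, "z": -0.35, "wx": -0.75, "fingers": 1},
    {"x": -0.1, "y": -0.25, "z": -0.35, "wx": -0.75, "fingers": 1},
    {"x": -0.1, "y": -0.25, "z": -0.35, "wx": -0.75, "fingers": 1},
    {"x": -0.1, "y": -0.25, "z": -0.35, "wx": -0.75, "fingers": 1},
    {"x": -0.1, "y": -0.25, "z": -0.35, "wx": -0.75, "fingers": 1},
    {"x": -0.1, "y": -0.25, "z": -0.35, "wx": -0.75, "fingers": 1},
    {"x": -0.016, "y": -0.588, "z": -0.475, "wx": -1.509, "wy": 0.288, "wz": 0.502, "fingers": 0.2},
    {"x": -0.016, "y": -0.588, "z": -0.475, "wx": -1.509, "wy": 0.288, "wz": 0.502, "fingers": 0.2},
    {"x": -0.016, "y": -0.588, "z": -0.475, "wx": -1.509, "wy": 0.288, "wz": 0.502, "fingers": 0.2},
    {"x": -0.016, "y": -0.588, "z": -0.475, "wx": -1.509, "wy": 0.288, "wz": 0.502, "fingers": 0.2},
    {"x": -0.016, "y": -0.588, "z": -0.475, "wx": -1.509, "wy": 0.288, "wz": 0.502, "fingers": 0.2},
    {"x": -0.016, "y": -0.588, "z": -0.475, "wx": -1.509, "wy": 0.288, "wz": 0.502, "fingers": 0.2},
    {"x": -0.016, "y": -0.588, "z": -0.475, "wx": -1.509, "wy": 0.288, "wz": 0.502, "fingers": 0.2},
    {"x": -0.016, "y": -0.588, "z": -0.475, "wx": -1.509, "wy": 0.288, "wz": 0.502, "fingers": 0.2},
    {"x": -0.016, "y": -0.588, "z": -0.475, "wx": -1.509, "wy": 0.288, "wz": 0.502, "fingers": 0.2},
    {"x": -0.016, "y": -0.588, "z": -0.475, "wx": -1.509, "wy": 0.288, "wz": 0.502, "fingers": 0.2},
    {"x": -0.016, "y": -0.588, "z": -0.475, "wx": -1.509, "wy": 0.288, "wz": 0.502, "fingers": 0.2},
    {"x": -0.016, "y": -0.588, "z": -0.475, "wx": -1.509, "wy": 0.288, "wz": 0.502, "fingers": 0.2}
  ]
}}

```text
schema error: expected keys fingers, x, y, z, wx, wy, wz
```

```bash
cat > knob.py <<'E'
from h import *
st()
d=hdir((np.cos(.25),np.sin(.25),0)); n=hdir((0,0,1))
for a in(.74,.62,.5,.38,.26,.14,.04,0,-.06):
    K=np.array([0,-85,28])+[-85*np.sin(a),85*np.cos(a),24-19+3]
    go(head(K,*SP)[0],-n,d,a)
E
python3 knob.py
```

```text
t 0.2 pos [ 190.5 -594.9  230.5] F [-0.2 -0.1  0.7] w 85.0 q [-1.38  0.05  1.61  0.    1.48 -0.12] x [-0.     0.001 -1.   ] y [ 0.305 -0.952 -0.001]
0.74 xyz [ 0.0938 -0.5708 -0.5359] w [-1.509  0.288  0.502] deg 92.6
0.62 xyz [ 0.0899 -0.5751 -0.5443] w [-1.509  0.288  0.502] deg 92.6
0.5 xyz [ 0.0856 -0.5783 -0.5529] w [-1.509  0.288  0.502] deg 92.6
0.38 xyz [ 0.081  -0.5804 -0.5618] w [-1.509  0.288  0.502] deg 92.6
0.26 xyz [ 0.0761 -0.5812 -0.5707] w [-1.509  0.288  0.502] deg 92.6
0.14 xyz [ 0.0711 -0.5808 -0.5796] w [-1.509  0.288  0.502] deg 92.6
0.04 xyz [ 0.0669 -0.5796 -0.5869] w [-1.509  0.288  0.502] deg 92.6
0 xyz [ 0.0652 -0.5789 -0.5897] w [-1.509  0.288  0.502] deg 92.6
-0.06 xyz [ 0.0627 -0.5775 -0.5939] w [-1.509  0.288  0.502] deg 92.6
```

All keys are required.

Call:
{"method": "move_arm", "body": {
  "rows": [
    {"x": -0.1, "y": -0.25, "z": -0.35, "wx": -0.75, "wy": 0, "wz": 0, "fingers": 1},
    {"x": -0.1, "y": -0.25, "z": -0.35, "wx": -0.75, "wy": 0, "wz": 0, "fingers": 1},
    {"x": -0.1, "y": -0.25, "z": -0.35, "wx": -0.75, "wy": 0, "wz": 0, "fingers": 1},
    {"x": -0.1, "y": -0.25, "z": -0.35, "wx": -0.75, "wy": 0, "wz": 0, "fingers": 1},
    {"x": -0.1, "y": -0.25, "z": -0.35, "wx": -0.75, "wy": 0, "wz": 0, "fingers": 1},
    {"x": -0.1, "y": -0.25, "z": -0.35, "wx": -0.75, "wy": 0, "wz": 0, "fingers": 1},
    {"x": -0.1, "y": -0.25, "z": -0.35, "wx": -0.75, "wy": 0, "wz": 0, "fingers": 1},
    {"x": -0.016, "y": -0.588, "z": -0.475, "wx": -1.509, "wy": 0.288, "wz": 0.502, "fingers": 0.2},
    {"x": -0.016, "y": -0.588, "z": -0.475, "wx": -1.509, "wy": 0.288, "wz": 0.502, "fingers": 0.2},
    {"x": -0.016, "y": -0.588, "z": -0.475, "wx": -1.509, "wy": 0.288, "wz": 0.502, "fingers": 0.2},
    {"x": -0.016, "y": -0.588, "z": -0.475, "wx": -1.509, "wy": 0.288, "wz": 0.502, "fingers": 0.2},
    {"x": -0.016, "y": -0.588, "z": -0.475, "wx": -1.509, "wy": 0.288, "wz": 0.502, "fingers": 0.2},
    {"x": -0.016, "y": -0.588, "z": -0.475, "wx": -1.509, "wy": 0.288, "wz": 0.502, "fingers": 0.2},
    {"x": -0.016, "y": -0.588, "z": -0.475, "wx": -1.509, "wy": 0.288, "wz": 0.502, "fingers": 0.2},
    {"x": -0.016, "y": -0.588, "z": -0.475, "wx": -1.509, "wy": 0.288, "wz": 0.502, "fingers": 0.2},
    {"x": -0.016, "y": -0.588, "z": -0.475, "wx": -1.509, "wy": 0.288, "wz": 0.502, "fingers": 0.2},
    {"x": -0.016, "y": -0.588, "z": -0.475, "wx": -1.509, "wy": 0.288, "wz": 0.502, "fingers": 0.2},
    {"x": -0.016, "y": -0.588, "z": -0.475, "wx": -1.509, "wy": 0.288, "wz": 0.502, "fingers": 0.2}
  ]
}}

```text
t: 2.0
tool_pos: [463.1, 110.9, 246.7]
tool_rot: [0.522, 0.405, -0.294, 0.69]
contact_force: [0.6, -0.7, 0.3]
width: 50.9
```

```bash
python3 knob.py
```

```text
t 2.0 pos [463.1 110.9 246.7] F [ 0.6 -0.7  0.3] w 50.9 q [ 0.1  -0.72  2.25 -0.03  1.09 -0.19] x [ 0.499  0.018 -0.867] y [0.829 0.281 0.483]
0.74 xyz [0.1264 0.0005 0.001 ] w [ 0.004 -0.     0.001] deg 0.2
0.62 xyz [ 0.1264  0.0098 -0.0032] w [ 0.004 -0.     0.001] deg 0.2
0.5 xyz [ 0.1264  0.0195 -0.0063] w [ 0.004 -0.     0.001] deg 0.2
0.38 xyz [ 0.1264  0.0295 -0.0082] w [ 0.004 -0.     0.001] deg 0.2
0.26 xyz [ 0.1264  0.0397 -0.0088] w [ 0.004 -0.     0.001] deg 0.2
0.14 xyz [ 0.1263  0.0498 -0.0083] w [ 0.004 -0.     0.001] deg 0.2
0.04 xyz [ 0.1263  0.0582 -0.0069] w [ 0.004 -0.     0.001] deg 0.2
0 xyz [ 0.1263  0.0615 -0.0061] w [ 0.004 -0.     0.001] deg 0.2
-0.06 xyz [ 0.1263  0.0664 -0.0047] w [ 0.004 -0.     0.001] deg 0.2
```

Call:
{"method": "move_arm", "body": {
  "rows": [
    {"x": 0.05, "y": 0, "z": 0.001, "wx": 0, "wy": 0, "wz": 0, "fingers": 0.2},
    {"x": 0.09, "y": 0, "z": 0.001, "wx": 0, "wy": 0, "wz": 0, "fingers": 0.2},
    {"x": 0.115, "y": 0, "z": 0.001, "wx": 0, "wy": 0, "wz": 0, "fingers": 0.2},
    {"x": 0.126, "y": 0, "z": 0.001, "wx": 0, "wy": 0, "wz": 0, "fingers": 0.2},
    {"x": 0.126, "y": 0, "z": 0.001, "wx": 0, "wy": 0, "wz": 0, "fingers": -0.34},
    {"x": 0.126, "y": 0, "z": 0.001, "wx": 0, "wy": 0, "wz": 0, "fingers": -0.34},
    {"x": 0.126, "y": 0, "z": 0.001, "wx": 0, "wy": 0, "wz": 0, "fingers": -0.34},
    {"x": 0.126, "y": 0, "z": 0.001, "wx": 0, "wy": 0, "wz": 0, "fingers": -0.34}
  ]
}}

```text
t: 2.8
tool_pos: [527.3, 110.2, 139.7]
tool_rot: [0.524, 0.403, -0.294, 0.69]
contact_force: [-0.6, -0.4, 0.6]
width: 28.3
```

```bash
python3 knob.py | head -2
```

```text
t 2.8 pos [527.3 110.2 139.7] F [-0.6 -0.4  0.6] w 28.3 q [ 0.08 -0.41  2.24 -0.03  0.79 -0.19] x [ 0.502  0.016 -0.865] y [0.829 0.278 0.486]
0.74 xyz [ 0.0017 -0.0009 -0.0024] w [-0.     0.002 -0.002] deg 0.2
```

Call:
{"method": "move_arm", "body": {
  "rows": [
    {"x": 0.001, "y": 0.009, "z": -0.006, "wx": 0, "wy": 0, "wz": 0, "fingers": -0.34},
    {"x": 0.001, "y": 0.018, "z": -0.009, "wx": 0, "wy": 0, "wz": 0, "fingers": -0.34},
    {"x": 0.001, "y": 0.028, "z": -0.01, "wx": 0, "wy": 0, "wz": 0, "fingers": -0.34},
    {"x": 0.001, "y": 0.038, "z": -0.011, "wx": 0, "wy": 0, "wz": 0, "fingers": -0.34},
    {"x": 0.001, "y": 0.048, "z": -0.011, "wx": 0, "wy": 0, "wz": 0, "fingers": -0.34},
    {"x": 0.001, "y": 0.055, "z": -0.01, "wx": 0, "wy": 0, "wz": 0, "fingers": -0.34},
    {"x": 0.001, "y": 0.06, "z": -0.009, "wx": 0, "wy": 0, "wz": 0, "fingers": -0.34},
    {"x": 0.001, "y": 0.06, "z": -0.009, "wx": 0, "wy": 0, "wz": 0, "fingers": -0.34}
  ]
}}

```text
t: 3.6
tool_pos: [576.0, 136.3, 166.3]
tool_rot: [0.524, 0.404, -0.294, 0.69]
contact_force: [-0.6, 0.2, -0.0]
width: 28.1
```

```bash
python3 knob.py | sed -n '1p;8,9p'
```

```text
t 3.6 pos [576.  136.3 166.3] F [-0.6  0.2 -0. ] w 28.1 q [ 0.13 -0.29  2.1  -0.07  0.81 -0.12] x [ 0.502  0.017 -0.865] y [0.829 0.279 0.486]
0.04 xyz [-0.0001 -0.0037 -0.001 ] w [ 0.001  0.002 -0.002] deg 0.1
0 xyz [-0.     -0.0003 -0.0002] w [ 0.001  0.002 -0.002] deg 0.1
```

Call:
{"method": "move_arm", "body": {
  "rows": [
    {"x": 0, "y": 0.001, "z": 0, "wx": 0, "wy": 0, "wz": 0, "fingers": -0.34},
    {"x": 0, "y": 0.002, "z": 0, "wx": 0, "wy": 0, "wz": 0, "fingers": -0.34},
    {"x": 0, "y": 0.003, "z": 0.001, "wx": 0, "wy": 0, "wz": 0, "fingers": -0.34},
    {"x": 0, "y": 0.003, "z": 0.001, "wx": 0, "wy": 0, "wz": 0, "fingers": -0.34}
  ]
}}

```text
t: 4.0
tool_pos: [576.8, 135.9, 166.3]
tool_rot: [0.523, 0.405, -0.295, 0.689]
contact_force: [-6.3, 0.1, -0.0]
width: 28.4
```

Call:
{"method": "move_arm", "body": {
  "rows": [
    {"x": 0, "y": 0.001, "z": 0, "wx": 0, "wy": 0, "wz": 0, "fingers": -0.34},
    {"x": 0, "y": 0.002, "z": 0, "wx": 0, "wy": 0, "wz": 0, "fingers": -0.34},
    {"x": 0, "y": 0.002, "z": 0, "wx": 0, "wy": 0, "wz": 0, "fingers": -0.34}
  ]
}}

```text
t: 4.3
tool_pos: [577.0, 135.9, 166.1]
tool_rot: [0.522, 0.406, -0.297, 0.689]
contact_force: [-13.6, -2.6, 2.6]
width: 28.0
```

Call:
{"method": "move_arm", "body": {
  "rows": [
    {"x": 0, "y": -0.004, "z": 0, "wx": 0, "wy": 0, "wz": 0, "fingers": 0},
    {"x": 0, "y": -0.005, "z": 0, "wx": 0, "wy": 0, "wz": 0, "fingers": 0.2},
    {"x": 0, "y": -0.005, "z": 0, "wx": 0, "wy": 0, "wz": 0, "fingers": 0.2},
    {"x": 0, "y": -0.005, "z": 0, "wx": 0, "wy": 0, "wz": 0, "fingers": 0.2},
    {"x": -0.04, "y": -0.005, "z": 0, "wx": 0, "wy": 0, "wz": 0, "fingers": 0.2},
    {"x": -0.09, "y": -0.005, "z": 0, "wx": 0, "wy": 0, "wz": 0, "fingers": 0.2},
    {"x": -0.14, "y": -0.005, "z": 0, "wx": 0, "wy": 0, "wz": 0, "fingers": 0.2},
    {"x": -0.14, "y": -0.005, "z": 0, "wx": 0, "wy": 0, "wz": 0, "fingers": 0.2}
  ]
}}

```text
t: 5.1
tool_pos: [507.0, 133.4, 297.8]
tool_rot: [0.527, 0.399, -0.289, 0.693]
contact_force: [0.7, 0.6, 1.2]
width: 51.3
```

```bash
cat > pin1.py <<'E'
from h import *
st()
for z in(250,150,62+11): go([442,-286,z],[0,0,-1],[1,0.0,0],z)
E
python3 pin1.py
```

```text
t 5.1 pos [507.  133.4 297.8] F [0.7 0.6 1.2] w 51.3 q [ 0.15 -0.59  2.09 -0.06  1.1  -0.13] x [ 0.515  0.019 -0.857] y [0.821 0.278 0.499]
250 xyz [-0.0005 -0.1937  0.3807] w [ 0.28   0.057 -0.54 ] deg 35.0
150 xyz [ 0.0852 -0.2436  0.368 ] w [ 0.28   0.057 -0.54 ] deg 35.0
73 xyz [ 0.1512 -0.282   0.3582] w [ 0.28   0.057 -0.54 ] deg 35.0
```

Call:
{"method": "move_arm", "body": {
  "rows": [
    {"x": 0, "y": -0.194, "z": 0.381, "wx": 0.28, "wy": 0.057, "wz": -0.54, "fingers": 0.3},
    {"x": 0, "y": -0.194, "z": 0.381, "wx": 0.28, "wy": 0.057, "wz": -0.54, "fingers": 0.3},
    {"x": 0, "y": -0.194, "z": 0.381, "wx": 0.28, "wy": 0.057, "wz": -0.54, "fingers": 0.3},
    {"x": 0, "y": -0.194, "z": 0.381, "wx": 0.28, "wy": 0.057, "wz": -0.54, "fingers": 0.3},
    {"x": 0, "y": -0.194, "z": 0.381, "wx": 0.28, "wy": 0.057, "wz": -0.54, "fingers": 0.3},
    {"x": 0, "y": -0.194, "z": 0.381, "wx": 0.28, "wy": 0.057, "wz": -0.54, "fingers": 0.3},
    {"x": 0, "y": -0.194, "z": 0.381, "wx": 0.28, "wy": 0.057, "wz": -0.54, "fingers": 0.3},
    {"x": 0, "y": -0.194, "z": 0.381, "wx": 0.28, "wy": 0.057, "wz": -0.54, "fingers": 0.3},
    {"x": 0, "y": -0.194, "z": 0.381, "wx": 0.28, "wy": 0.057, "wz": -0.54, "fingers": 0.3},
    {"x": 0, "y": -0.194, "z": 0.381, "wx": 0.28, "wy": 0.057, "wz": -0.54, "fingers": 0.3},
    {"x": 0, "y": -0.194, "z": 0.381, "wx": 0.28, "wy": 0.057, "wz": -0.54, "fingers": 0.3},
    {"x": 0, "y": -0.194, "z": 0.381, "wx": 0.28, "wy": 0.057, "wz": -0.54, "fingers": 0.3}
  ]
}}

```text
t: 6.3
tool_pos: [439.6, -286.3, 240.6]
tool_rot: [-0.495, -0.503, 0.505, -0.496]
contact_force: [0.7, -0.1, 0.1]
width: 55.7
```

```bash
python3 pin1.py; python3 - <<'E'
from h import *
ims=[]
for n,x,y,w,hh,s in(("top",225,200,100,90,4),("scene",290,245,140,110,2.8),("top",400,260,60,50,6),("scene",210,120,80,80,4)):
    f=manip.grab_frame(n)["image"];ims.append(cv2.resize(cv2.resize(f[y:y+hh,x:x+w],None,fx=s,fy=s,interpolation=cv2.INTER_CUBIC),(400,300)))
cv2.imwrite("pics/c2.png",np.vstack([np.hstack(ims[:2]),np.hstack(ims[2:])]))
E
```

```text
t 6.3 pos [ 439.6 -286.3  240.6] F [ 0.7 -0.1  0.1] w 55.7 q [-0.71 -0.19  1.83 -0.01  1.51 -0.71] x [-0.017 -0.003 -1.   ] y [ 1.    -0.    -0.017]
250 xyz [-0.0094  0.0022 -0.0003] w [-0.     0.003  0.017] deg 1.0
150 xyz [ 0.0906  0.0039 -0.0006] w [-0.     0.003  0.017] deg 1.0
73 xyz [ 0.1676  0.0052 -0.0008] w [-0.     0.003  0.017] deg 1.0
```

View pics/c2.png

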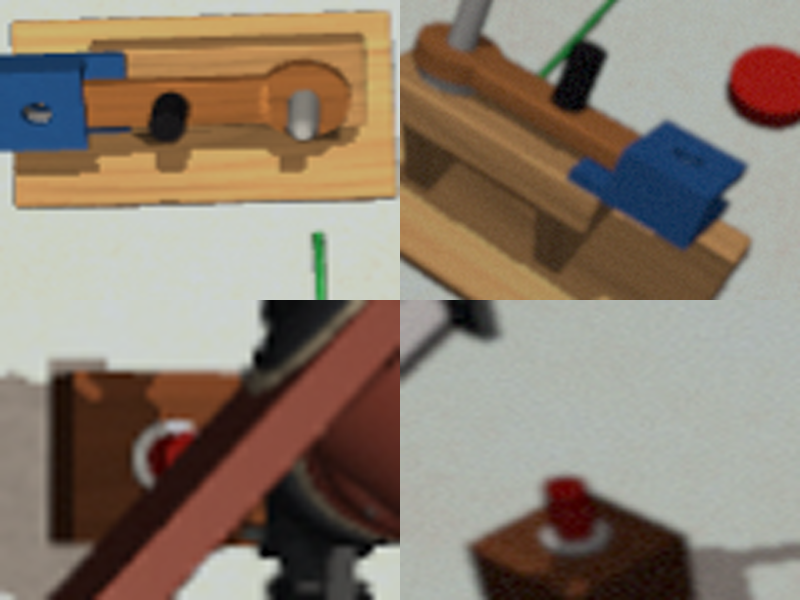

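Top-left crop: the brace lies straight in the fork, with lug metal visible through the fork hole at (38,112). The pin is undisturbed. I'll descend on it next.

Call:
{"method": "move_arm", "body": {
  "rows": [
    {"x": 0.05, "y": 0.003, "z": -0.0005, "wx": 0, "wy": 0.003, "wz": 0.017, "fingers": 0.3},
    {"x": 0.1, "y": 0.004, "z": -0.001, "wx": 0, "wy": 0.003, "wz": 0.017, "fingers": 0.3},
    {"x": 0.14, "y": 0.005, "z": -0.001, "wx": 0, "wy": 0.003, "wz": 0.017, "fingers": 0.3},
    {"x": 0.165, "y": 0.005, "z": -0.001, "wx": 0, "wy": 0.003, "wz": 0.017, "fingers": 0.3},
    {"x": 0.165, "y": 0.005, "z": -0.001, "wx": 0, "wy": 0.003, "wz": 0.017, "fingers": 0.3}
  ]
}}

```text
t: 7.0
tool_pos: [438.7, -283.5, 70.8]
tool_rot: [0.5, 0.503, -0.5, 0.497]
contact_force: [-0.7, 0.3, -0.3]
width: 55.6
```

```bash
python3 pin1.py|sed -n '1p;4p'
```

```text
t 7.0 pos [ 438.7 -283.5   70.8] F [-0.7  0.3 -0.3] w 55.6 q [-0.72 -0.03  1.98 -0.    1.2  -0.72] x [-0.007  0.006 -1.   ] y [ 1.    -0.    -0.007]
73 xyz [-0.0022  0.0032  0.0024] w [-0.    -0.006  0.007] deg 0.5
```

Call:
{"method": "move_arm", "body": {
  "rows": [
    {"x": -0.003, "y": 0.003, "z": 0.0025, "wx": 0, "wy": -0.006, "wz": 0.007, "fingers": 0.3},
    {"x": -0.003, "y": 0.003, "z": 0.0025, "wx": 0, "wy": -0.006, "wz": 0.007, "fingers": 0.3},
    {"x": -0.003, "y": 0.003, "z": 0.0025, "wx": 0, "wy": -0.006, "wz": 0.007, "fingers": 0.3}
  ]
}}

```text
t: 7.3
tool_pos: [445.9, -290.3, 81.3]
tool_rot: [0.501, 0.495, -0.5, 0.505]
contact_force: [-0.3, -0.6, 0.3]
width: 55.3
```

```bash
python3 pin1.py|sed -n '1p;4p'
```

```text
t 7.3 pos [ 445.9 -290.3   81.3] F [-0.3 -0.6  0.3] w 55.3 q [-0.72 -0.03  1.96  0.    1.2  -0.72] x [ 0.01  -0.009 -1.   ] y [ 1.    -0.001  0.01 ]
73 xyz [ 0.0082 -0.004  -0.0043] w [-0.001  0.009 -0.01 ] deg 0.8
```

Call:
{"method": "move_arm", "body": {
  "rows": [
    {"x": 0, "y": 0, "z": 0, "wx": 0, "wy": 0, "wz": 0, "fingers": 0.3},
    {"x": 0, "y": 0, "z": 0, "wx": 0, "wy": 0, "wz": 0, "fingers": 0.3},
    {"x": 0, "y": 0, "z": 0, "wx": 0, "wy": 0, "wz": 0, "fingers": 0.3}
  ]
}}

```text
t: 7.6
tool_pos: [444.4, -289.2, 78.8]
tool_rot: [0.5, 0.496, -0.5, 0.503]
contact_force: [-0.6, 0.7, -0.1]
width: 55.5
```

```bash
python3 pin1.py|sed -n '1p;4p'
```

```text
t 7.6 pos [ 444.4 -289.2   78.8] F [-0.6  0.7 -0.1] w 55.5 q [-0.72 -0.03  1.97  0.    1.2  -0.72] x [ 0.007 -0.006 -1.   ] y [ 1.    -0.001  0.007]
73 xyz [ 0.0057 -0.0025 -0.0032] w [-0.001  0.006 -0.007] deg 0.5
```

Call:
{"method": "move_arm", "body": {
  "rows": [
    {"x": 0.005, "y": -0.0025, "z": -0.003, "wx": 0, "wy": 0.006, "wz": -0.007, "fingers": 0.3},
    {"x": 0.005, "y": -0.0025, "z": -0.003, "wx": 0, "wy": 0.006, "wz": -0.007, "fingers": 0.3},
    {"x": 0.005, "y": -0.0025, "z": -0.003, "wx": 0, "wy": 0.006, "wz": -0.007, "fingers": 0.3},
    {"x": 0.005, "y": -0.0025, "z": -0.003, "wx": 0, "wy": 0.006, "wz": -0.007, "fingers": 0.3},
    {"x": 0.005, "y": -0.0025, "z": -0.003, "wx": 0, "wy": 0.006, "wz": -0.007, "fingers": 0.3}
  ]
}}

```text
t: 8.1
tool_pos: [441.9, -286.1, 73.4]
tool_rot: [-0.5, -0.5, 0.5, -0.5]
contact_force: [-0.1, -0.3, -0.4]
width: 55.7
```

```bash
python3 pin1.py|sed -n '1p;4p'
```

```text
t 8.1 pos [ 441.9 -286.1   73.4] F [-0.1 -0.3 -0.4] w 55.7 q [-0.72 -0.03  1.97 -0.    1.2  -0.71] x [-0.  0. -1.] y [ 1.    -0.001 -0.   ]
73 xyz [ 0.0004  0.0001 -0.0001] w [-0.001 -0.     0.   ] deg 0.1
```

Call:
{"method": "move_arm", "body": {
  "rows": [
    {"x": 0, "y": 0, "z": 0, "wx": 0, "wy": 0, "wz": 0, "fingers": -1},
    {"x": 0, "y": 0, "z": 0, "wx": 0, "wy": 0, "wz": 0, "fingers": -1},
    {"x": 0, "y": 0, "z": 0, "wx": 0, "wy": 0, "wz": 0, "fingers": -1},
    {"x": 0, "y": 0, "z": 0, "wx": 0, "wy": 0, "wz": 0, "fingers": -1},
    {"x": 0, "y": 0, "z": 0, "wx": 0, "wy": 0, "wz": 0, "fingers": -1}
  ]
}}

```text
t: 8.6
tool_pos: [442.0, -286.2, 73.6]
tool_rot: [-0.5, -0.5, 0.5, -0.5]
contact_force: [-1.1, -0.1, 1.0]
width: 22.7
```

```bash
cat > pin2.py <<'E'
from h import *
st()
n=hdir((0,0,1));d=hdir((1,0,0))
for h in(130,75,55,30,0): go(head((0,85,40+11+h),*SP)[0],-n,d,h)
E
python3 pin2.py
```

```text
t 8.6 pos [ 442.  -286.2   73.6] F [-1.1 -0.1  1. ] w 22.7 q [-0.72 -0.03  1.97 -0.    1.2  -0.71] x [ 0. -0. -1.] y [ 1.    -0.001  0.   ]
130 xyz [-0.2182  0.0575 -0.5049] w [-0.037  0.01   0.524] deg 30.1
75 xyz [-0.1705  0.085  -0.506 ] w [-0.037  0.01   0.524] deg 30.1
55 xyz [-0.1532  0.095  -0.5063] w [-0.037  0.01   0.524] deg 30.1
30 xyz [-0.1316  0.1075 -0.5068] w [-0.037  0.01   0.524] deg 30.1
0 xyz [-0.1056  0.1225 -0.5074] w [-0.037  0.01   0.524] deg 30.1
```

Call:
{"method": "move_arm", "body": {
  "rows": [
    {"x": -0.03, "y": 0, "z": 0, "wx": 0, "wy": 0, "wz": 0, "fingers": -1},
    {"x": -0.07, "y": 0, "z": 0, "wx": 0, "wy": 0, "wz": 0, "fingers": -1},
    {"x": -0.12, "y": 0, "z": 0, "wx": 0, "wy": 0, "wz": 0, "fingers": -1},
    {"x": -0.17, "y": 0, "z": -0.03, "wx": 0, "wy": 0, "wz": 0, "fingers": -1},
    {"x": -0.21, "y": 0.01, "z": -0.07, "wx": 0, "wy": 0, "wz": 0.05, "fingers": -1},
    {"x": -0.22, "y": 0.015, "z": -0.12, "wx": 0, "wy": 0, "wz": 0.1, "fingers": -1},
    {"x": -0.23, "y": 0.02, "z": -0.17, "wx": 0, "wy": 0, "wz": 0.15, "fingers": -1},
    {"x": -0.23, "y": 0.025, "z": -0.22, "wx": -0.01, "wy": 0, "wz": 0.2, "fingers": -1},
    {"x": -0.23, "y": 0.03, "z": -0.27, "wx": -0.01, "wy": 0, "wz": 0.25, "fingers": -1},
    {"x": -0.23, "y": 0.035, "z": -0.32, "wx": -0.02, "wy": 0, "wz": 0.3, "fingers": -1},
    {"x": -0.23, "y": 0.04, "z": -0.37, "wx": -0.02, "wy": 0, "wz": 0.37, "fingers": -1},
    {"x": -0.23, "y": 0.05, "z": -0.42, "wx": -0.03, "wy": 0.01, "wz": 0.44, "fingers": -1},
    {"x": -0.22, "y": 0.057, "z": -0.47, "wx": -0.035, "wy": 0.01, "wz": 0.5, "fingers": -1},
    {"x": -0.218, "y": 0.0575, "z": -0.505, "wx": -0.037, "wy": 0.01, "wz": 0.524, "fingers": -1},
    {"x": -0.218, "y": 0.0575, "z": -0.505, "wx": -0.037, "wy": 0.01, "wz": 0.524, "fingers": -1},
    {"x": -0.218, "y": 0.0575, "z": -0.505, "wx": -0.037, "wy": 0.01, "wz": 0.524, "fingers": -1},
    {"x": -0.218, "y": 0.0575, "z": -0.505, "wx": -0.037, "wy": 0.01, "wz": 0.524, "fingers": -1},
    {"x": -0.218, "y": 0.0575, "z": -0.505, "wx": -0.037, "wy": 0.01, "wz": 0.524, "fingers": -1},
    {"x": -0.218, "y": 0.0575, "z": -0.505, "wx": -0.037, "wy": 0.01, "wz": 0.524, "fingers": -1}
  ]
}}

```text
t: 10.5
tool_pos: [500.5, 217.3, 291.9]
tool_rot: [0.607, 0.364, -0.343, 0.618]
contact_force: [0.8, -0.0, -1.8]
width: 22.8
```

```bash
python3 pin2.py
```

```text
t 10.5 pos [500.5 217.3 291.9] F [ 0.8 -0.  -1.8] w 22.8 q [ 0.35 -0.49  2.03 -0.18  1.1   0.36] x [ 0.5    0.017 -0.866] y [0.865 0.029 0.501]
130 xyz [-0.0001 -0.0004 -0.0014] w [-0.002  0.001 -0.001] deg 0.2
75 xyz [ 0.0549 -0.0004 -0.0014] w [-0.002  0.001 -0.001] deg 0.2
55 xyz [ 0.0749 -0.0005 -0.0015] w [-0.002  0.001 -0.001] deg 0.2
30 xyz [ 0.0999 -0.0005 -0.0015] w [-0.002  0.001 -0.001] deg 0.2
0 xyz [ 0.1299 -0.0005 -0.0015] w [-0.002  0.001 -0.001] deg 0.2
```

Call:
{"method": "move_arm", "body": {
  "rows": [
    {"x": 0.04, "y": -0.0005, "z": -0.0015, "wx": 0, "wy": 0, "wz": 0, "fingers": -1},
    {"x": 0.065, "y": -0.0005, "z": -0.0015, "wx": 0, "wy": 0, "wz": 0, "fingers": -1},
    {"x": 0.072, "y": -0.0005, "z": -0.0015, "wx": 0, "wy": 0, "wz": 0, "fingers": -1},
    {"x": 0.072, "y": -0.0005, "z": -0.0015, "wx": 0, "wy": 0, "wz": 0, "fingers": -1},
    {"x": 0.072, "y": -0.0005, "z": -0.0015, "wx": 0, "wy": 0, "wz": 0, "fingers": -1},
    {"x": 0.072, "y": -0.0005, "z": -0.0015, "wx": 0, "wy": 0, "wz": 0, "fingers": -1}
  ]
}}

```text
t: 11.1
tool_pos: [536.1, 221.8, 231.3]
tool_rot: [0.607, 0.364, -0.341, 0.619]
contact_force: [0.4, -0.5, -1.5]
width: 23.0
```

```bash
python3 pin2.py; python3 - <<'E'
from h import *
ims=[]
o=manip.get_obs();Rt=R.from_quat(o["tool_rot"]).as_matrix();ax=Rt[:,0]
t=np.linspace(0,2*np.pi,20,endpoint=False);C=np.c_[np.cos(t),np.sin(t),0*t]
for n,x,y,w,hh,s in(("top",210,200,80,80,5),("scene",340,235,80,80,5)):
    f=manip.grab_frame(n);im=cv2.resize(f["image"][y:y+hh,x:x+w],None,fx=s,fy=s,interpolation=cv2.INTER_CUBIC)
    raw=im.copy()
    for P,c in((head(C*9.5+[0,85,40],*SP),(0,255,255)),(o["tool_pos"]+ax*np.array([[11],[63]]),(0,255,0))):
        for u,v in proj(f,P): cv2.circle(im,(int((u+.5-x)*s),int((v+.5-y)*s)),1,c,-1)
    ims.append(np.vstack([im,raw]))
c=np.hstack(ims);cv2.imwrite("pics/c3.png",cv2.resize(c,(600,600)))
E
```

```text
t 11.1 pos [536.1 221.8 231.3] F [ 0.4 -0.5 -1.5] w 23.0 q [ 0.34 -0.36  2.04 -0.18  0.96  0.37] x [ 0.503  0.02  -0.864] y [0.864 0.031 0.503]
130 xyz [-0.0704 -0.0008  0.0017] w [-0.001 -0.001 -0.003] deg 0.2
75 xyz [-0.0154 -0.001   0.0018] w [-0.001 -0.001 -0.003] deg 0.2
55 xyz [ 0.0046 -0.0011  0.0018] w [-0.001 -0.001 -0.003] deg 0.2
30 xyz [ 0.0296 -0.0012  0.0019] w [-0.001 -0.001 -0.003] deg 0.2
0 xyz [ 0.0596 -0.0013  0.0019] w [-0.001 -0.001 -0.003] deg 0.2
```

View pics/c3.png

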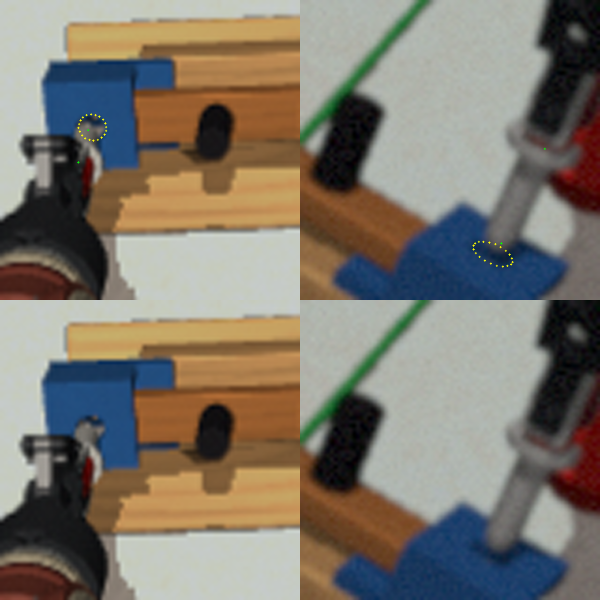

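Both views show the tip about 3 mm too far towards +y: the dark crescent of the hole is right of the tip in the top view and left of it in the scene view. I'll correct that, then insert slowly.

Call:
{"method": "move_arm", "body": {
  "rows": [
    {"x": 0, "y": 0, "z": 0.003, "wx": 0, "wy": 0, "wz": -0.003, "fingers": -1},
    {"x": 0, "y": 0, "z": 0.003, "wx": 0, "wy": 0, "wz": -0.003, "fingers": -1},
    {"x": 0, "y": 0, "z": 0.003, "wx": 0, "wy": 0, "wz": -0.003, "fingers": -1},
    {"x": 0.004, "y": 0, "z": 0.003, "wx": 0, "wy": 0, "wz": -0.003, "fingers": -1},
    {"x": 0.008, "y": 0, "z": 0.003, "wx": 0, "wy": 0, "wz": -0.003, "fingers": -1},
    {"x": 0.012, "y": 0, "z": 0.003, "wx": 0, "wy": 0, "wz": -0.003, "fingers": -1},
    {"x": 0.012, "y": 0, "z": 0.003, "wx": 0, "wy": 0, "wz": -0.003, "fingers": -1}
  ]
}}

```text
t: 11.9
tool_pos: [541.5, 219.0, 217.5]
tool_rot: [0.605, 0.366, -0.343, 0.618]
contact_force: [-0.2, 1.7, -2.1]
width: 22.3
```

```bash
python3 pin2.py|sed -n '1p;6p'
```

```text
t 11.9 pos [541.5 219.  217.5] F [-0.2  1.7 -2.1] w 22.3 q [ 0.32 -0.34  2.05 -0.18  0.94  0.36] x [ 0.496  0.019 -0.868] y [0.867 0.032 0.497]
0 xyz [ 0.0449  0.0014 -0.0011] w [-0.    -0.001  0.004] deg 0.2
```

Call:
{"method": "move_arm", "body": {
  "rows": [
    {"x": 0.004, "y": 0, "z": 0, "wx": 0, "wy": 0, "wz": 0, "fingers": -1},
    {"x": 0.008, "y": 0, "z": 0, "wx": 0, "wy": 0, "wz": 0, "fingers": -1},
    {"x": 0.012, "y": 0, "z": 0, "wx": 0, "wy": 0, "wz": 0, "fingers": -1},
    {"x": 0.012, "y": 0, "z": 0, "wx": 0, "wy": 0, "wz": 0, "fingers": -1}
  ]
}}

```text
t: 12.3
tool_pos: [547.7, 219.3, 207.4]
tool_rot: [0.605, 0.366, -0.343, 0.618]
contact_force: [1.2, 2.4, -4.4]
width: 22.8
```

Call:
{"method": "move_arm", "body": {
  "rows": [
    {"x": 0.004, "y": 0, "z": 0, "wx": 0, "wy": 0, "wz": 0, "fingers": -1},
    {"x": 0.008, "y": 0, "z": 0, "wx": 0, "wy": 0, "wz": 0, "fingers": -1},
    {"x": 0.012, "y": 0, "z": 0, "wx": 0, "wy": 0, "wz": 0, "fingers": -1},
    {"x": 0.012, "y": 0, "z": 0, "wx": 0, "wy": 0, "wz": 0, "fingers": -1}
  ]
}}

```text
t: 12.7
tool_pos: [553.7, 219.5, 197.1]
tool_rot: [0.605, 0.366, -0.343, 0.618]
contact_force: [2.4, 4.2, -3.8]
width: 22.6
```

```bash
python3 pin2.py|sed -n '1p;6p'
```

```text
t 12.7 pos [553.7 219.5 197.1] F [ 2.4  4.2 -3.8] w 22.6 q [ 0.32 -0.29  2.04 -0.18  0.89  0.36] x [ 0.497  0.019 -0.867] y [0.867 0.032 0.498]
0 xyz [ 0.0212  0.001  -0.0011] w [ 0.    -0.001  0.003] deg 0.2
```

Call:
{"method": "move_arm", "body": {
  "rows": [
    {"x": 0.004, "y": 0.0005, "z": -0.001, "wx": 0, "wy": 0, "wz": 0, "fingers": -1},
    {"x": 0.008, "y": 0.0005, "z": -0.001, "wx": 0, "wy": 0, "wz": 0, "fingers": -1},
    {"x": 0.012, "y": 0.0005, "z": -0.001, "wx": 0, "wy": 0, "wz": 0, "fingers": -1},
    {"x": 0.016, "y": 0.0005, "z": -0.001, "wx": 0, "wy": 0, "wz": 0, "fingers": -1},
    {"x": 0.018, "y": 0.0005, "z": -0.001, "wx": 0, "wy": 0, "wz": 0, "fingers": -1},
    {"x": 0.018, "y": 0.0005, "z": -0.001, "wx": 0, "wy": 0, "wz": 0, "fingers": -1}
  ]
}}

```text
t: 13.3
tool_pos: [562.8, 220.3, 181.6]
tool_rot: [0.605, 0.366, -0.343, 0.618]
contact_force: [-0.1, 1.0, -2.5]
width: 22.5
```

```bash
python3 pin2.py|sed -n '1p;6p'
```

```text
t 13.3 pos [562.8 220.3 181.6] F [-0.1  1.  -2.5] w 22.5 q [ 0.31 -0.25  2.04 -0.18  0.85  0.36] x [ 0.497  0.018 -0.868] y [0.867 0.032 0.497]
0 xyz [ 0.0032  0.0007 -0.0006] w [0.    0.    0.004] deg 0.2
```

Call:
{"method": "move_arm", "body": {
  "rows": [
    {"x": 0.002, "y": 0, "z": 0, "wx": 0, "wy": 0, "wz": 0, "fingers": -1},
    {"x": 0.004, "y": 0, "z": 0, "wx": 0, "wy": 0, "wz": 0, "fingers": -1},
    {"x": 0.004, "y": 0, "z": 0, "wx": 0, "wy": 0, "wz": 0, "fingers": -1}
  ]
}}

```text
t: 13.6
tool_pos: [564.2, 220.7, 180.3]
tool_rot: [0.605, 0.366, -0.344, 0.618]
contact_force: [-14.9, -1.3, 9.1]
width: 22.5
```

Call:
{"method": "move_arm", "body": {
  "rows": [
    {"x": 0.002, "y": 0, "z": 0, "wx": 0, "wy": 0, "wz": 0, "fingers": -1},
    {"x": 0.003, "y": 0, "z": 0, "wx": 0, "wy": 0, "wz": 0, "fingers": -1},
    {"x": 0.003, "y": 0, "z": 0, "wx": 0, "wy": 0, "wz": 0, "fingers": -1}
  ]
}}

```text
t: 13.9
tool_pos: [564.4, 220.7, 180.2]
tool_rot: [0.604, 0.366, -0.345, 0.618]
contact_force: [-39.9, -7.8, 28.3]
width: 22.9
```

```bash
python3 pin2.py|sed -n '1p;6p'
```

```text
t 13.9 pos [564.4 220.7 180.2] F [-39.9  -7.8  28.3] w 22.9 q [ 0.31 -0.24  2.03 -0.18  0.86  0.36] x [ 0.493  0.016 -0.87 ] y [0.869 0.032 0.493]
0 xyz [ 0.0012  0.     -0.0003] w [0.    0.002 0.008] deg 0.4
```

The flange has bottomed out: the tool stalled 1 mm from the estimate with about 49 N axial. I'll relax the push, release and retract.

Call:
{"method": "move_arm", "body": {
  "rows": [
    {"x": -0.003, "y": 0, "z": 0, "wx": 0, "wy": 0, "wz": 0, "fingers": -1},
    {"x": -0.005, "y": 0, "z": 0, "wx": 0, "wy": 0, "wz": 0, "fingers": -1},
    {"x": -0.005, "y": 0, "z": 0, "wx": 0, "wy": 0, "wz": 0, "fingers": 0.3},
    {"x": -0.005, "y": 0, "z": 0, "wx": 0, "wy": 0, "wz": 0, "fingers": 0.3},
    {"x": -0.005, "y": 0, "z": 0, "wx": 0, "wy": 0, "wz": 0, "fingers": 0.3},
    {"x": -0.005, "y": 0, "z": 0, "wx": 0, "wy": 0, "wz": 0, "fingers": 0.3},
    {"x": -0.03, "y": 0, "z": 0, "wx": 0, "wy": 0, "wz": 0, "fingers": 0.3},
    {"x": -0.07, "y": 0, "z": 0, "wx": 0, "wy": 0, "wz": 0, "fingers": 1},
    {"x": -0.11, "y": 0, "z": 0, "wx": 0, "wy": 0, "wz": 0, "fingers": 1},
    {"x": -0.14, "y": 0, "z": 0, "wx": 0, "wy": 0, "wz": 0, "fingers": 1}
  ]
}}

```text
t: 14.9
tool_pos: [496.5, 218.3, 300.5]
tool_rot: [0.606, 0.365, -0.342, 0.618]
contact_force: [-0.9, -0.3, 0.6]
width: 85.3
```

```bash
cat > sp1.py <<'E'
from h import *
st()
for z in(200,60,4): go([598,-245,z],[0,0,-1],[1,0.0,0],z)
E
python3 sp1.py
```

```text
t 14.9 pos [496.5 218.3 300.5] F [-0.9 -0.3  0.6] w 85.3 q [ 0.36 -0.5   2.03 -0.18  1.12  0.36] x [ 0.5    0.019 -0.866] y [0.865 0.031 0.5  ]
200 xyz [0.1288 0.0231 0.4668] w [ 0.036 -0.011 -0.524] deg 30.1
60 xyz [ 0.2501 -0.0469  0.467 ] w [ 0.036 -0.011 -0.524] deg 30.1
4 xyz [ 0.2986 -0.0749  0.467 ] w [ 0.036 -0.011 -0.524] deg 30.1
```

Call:
{"method": "move_arm", "body": {
  "rows": [
    {"x": 0, "y": 0, "z": 0.05, "wx": 0, "wy": 0, "wz": 0, "fingers": 1},
    {"x": 0, "y": 0, "z": 0.1, "wx": 0, "wy": 0, "wz": 0, "fingers": 1},
    {"x": 0, "y": 0, "z": 0.15, "wx": 0, "wy": 0, "wz": 0, "fingers": 1},
    {"x": 0, "y": 0, "z": 0.2, "wx": 0, "wy": 0, "wz": 0, "fingers": 1},
    {"x": 0, "y": 0, "z": 0.25, "wx": 0, "wy": 0, "wz": -0.1, "fingers": 1},
    {"x": 0, "y": 0, "z": 0.3, "wx": 0, "wy": 0, "wz": -0.2, "fingers": 1},
    {"x": 0.03, "y": 0, "z": 0.34, "wx": 0.01, "wy": 0, "wz": -0.3, "fingers": 1},
    {"x": 0.07, "y": 0.01, "z": 0.38, "wx": 0.02, "wy": -0.01, "wz": -0.4, "fingers": 1},
    {"x": 0.11, "y": 0.02, "z": 0.42, "wx": 0.036, "wy": -0.011, "wz": -0.524, "fingers": 1},
    {"x": 0.16, "y": 0.0, "z": 0.467, "wx": 0.036, "wy": -0.011, "wz": -0.524, "fingers": 1},
    {"x": 0.205, "y": -0.02, "z": 0.467, "wx": 0.036, "wy": -0.011, "wz": -0.524, "fingers": 1},
    {"x": 0.23, "y": -0.036, "z": 0.467, "wx": 0.036, "wy": -0.011, "wz": -0.524, "fingers": 1},
    {"x": 0.25, "y": -0.047, "z": 0.467, "wx": 0.036, "wy": -0.011, "wz": -0.524, "fingers": 1},
    {"x": 0.25, "y": -0.047, "z": 0.467, "wx": 0.036, "wy": -0.011, "wz": -0.524, "fingers": 1},
    {"x": 0.25, "y": -0.047, "z": 0.467, "wx": 0.036, "wy": -0.011, "wz": -0.524, "fingers": 1},
    {"x": 0.25, "y": -0.047, "z": 0.467, "wx": 0.036, "wy": -0.011, "wz": -0.524, "fingers": 1},
    {"x": 0.25, "y": -0.047, "z": 0.467, "wx": 0.036, "wy": -0.011, "wz": -0.524, "fingers": 1},
    {"x": 0.25, "y": -0.047, "z": 0.467, "wx": 0.036, "wy": -0.011, "wz": -0.524, "fingers": 1}
  ]
}}

```text
t: 16.7
tool_pos: [598.8, -245.9, 59.9]
tool_rot: [0.499, 0.499, -0.501, 0.501]
contact_force: [-0.1, 0.4, 0.6]
width: 85.3
```

```bash
python3 sp1.py; python3 - <<'E'
from h import *
ims=[]
for n,x,y,w,hh,s in(("top",220,200,60,60,5),("scene",340,235,80,80,3.75),("top",370,200,75,60,4),("scene",180,200,80,60,3.75)):
    f=manip.grab_frame(n)["image"];ims.append(cv2.resize(f[y:y+hh,x:x+w],(300,300),interpolation=cv2.INTER_CUBIC))
cv2.imwrite("pics/c4.png",np.vstack([np.hstack(ims[:2]),np.hstack(ims[2:])]))
E
```

```text
t 16.7 pos [ 598.8 -245.9   59.9] F [-0.1  0.4  0.6] w 85.3 q [-0.5   0.26  1.68 -0.    1.2  -0.5 ] x [ 0.    -0.003 -1.   ] y [ 1. -0.  0.]
200 xyz [-0.1401 -0.0008 -0.0004] w [-0.     0.003 -0.   ] deg 0.2
60 xyz [-0.0001 -0.0008 -0.0009] w [-0.     0.003 -0.   ] deg 0.2
4 xyz [ 0.0559 -0.0008 -0.001 ] w [-0.     0.003 -0.   ] deg 0.2
```

View pics/c4.png

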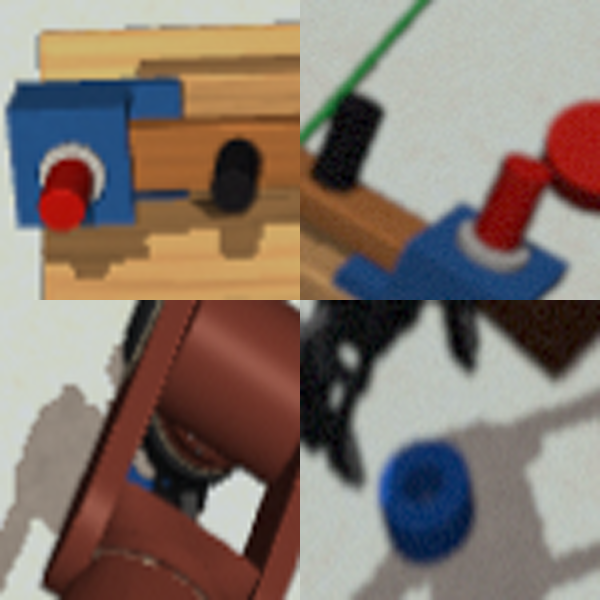

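Pin flange is seated flush on the fork, seen in both views. I'll check by projection that the finger position over the spacer is consistent.

```bash
python3 - <<'E'
from h import *
f=manip.grab_frame("scene")
for P in([598-44,-245,73],[598+44,-245,73],[598,-245,28]):
    u,v=proj(f,P)[0]; print(P,(u+.5-180)*3.75+300,(v+.5-200)*5+300)
E
```

```text
[554, -245, 73] 463.39786937020546 365.3968280143981
[642, -245, 73] 356.19059658212484 474.5759404856642
[598, -245, 28] 424.23714711831644 482.5029674823148
```

Call:
{"method": "move_arm", "body": {
  "rows": [
    {"x": 0.02, "y": -0.0005, "z": -0.001, "wx": 0, "wy": 0, "wz": 0, "fingers": 1},
    {"x": 0.04, "y": -0.0005, "z": -0.001, "wx": 0, "wy": 0, "wz": 0, "fingers": 1},
    {"x": 0.052, "y": -0.0005, "z": -0.001, "wx": 0, "wy": 0, "wz": 0, "fingers": 1},
    {"x": 0.055, "y": -0.0005, "z": -0.001, "wx": 0, "wy": 0, "wz": 0, "fingers": 1},
    {"x": 0.055, "y": -0.0005, "z": -0.001, "wx": 0, "wy": 0, "wz": 0, "fingers": 1},
    {"x": 0.055, "y": -0.0005, "z": -0.001, "wx": 0, "wy": 0, "wz": 0, "fingers": 1},
    {"x": 0.055, "y": -0.0005, "z": -0.001, "wx": 0, "wy": 0, "wz": 0, "fingers": 1}
  ]
}}

```text
t: 17.65
tool_pos: [597.7, -244.9, 3.6]
tool_rot: [-0.499, -0.5, 0.501, -0.5]
contact_force: [-0.6, 0.4, 0.5]
width: 85.3
```

```bash
python3 sp1.py
```

```text
t 17.65 pos [ 597.7 -244.9    3.6] F [-0.6  0.4  0.5] w 85.3 q [-0.5   0.33  1.7  -0.    1.11 -0.5 ] x [-0.001 -0.002 -1.   ] y [ 1.    -0.    -0.001]
200 xyz [-1.964e-01  1.000e-04  5.000e-04] w [-0.     0.002  0.001] deg 0.1
60 xyz [-0.0564  0.0002  0.0002] w [-0.     0.002  0.001] deg 0.1
4 xyz [-0.0004  0.0003  0.0001] w [-0.     0.002  0.001] deg 0.1
```

Call:
{"method": "move_arm", "body": {
  "rows": [
    {"x": 0, "y": 0, "z": 0, "wx": 0, "wy": 0, "wz": 0, "fingers": -1},
    {"x": 0, "y": 0, "z": 0, "wx": 0, "wy": 0, "wz": 0, "fingers": -1},
    {"x": 0, "y": 0, "z": 0, "wx": 0, "wy": 0, "wz": 0, "fingers": -1},
    {"x": 0, "y": 0, "z": 0, "wx": 0, "wy": 0, "wz": 0, "fingers": -1}
  ]
}}

```text
t: 18.05
tool_pos: [597.7, -244.9, 3.6]
tool_rot: [-0.499, -0.5, 0.501, -0.5]
contact_force: [0.4, 0.3, 5.5]
width: 57.7
```

```bash
cat > sp2.py <<'E'
from h import *
import sys
off=float(sys.argv[1])
st()
n=hdir((0,0,1));d=hdir((1,0,0))
for h in(130,70,50,20,0): go(head((0,-85,28+off+h),*SP)[0],-n,d,h)
E
python3 sp2.py 4
```

```text
t 18.05 pos [ 597.7 -244.9    3.6] F [0.4 0.3 5.5] w 57.7 q [-0.5   0.33  1.7  -0.    1.11 -0.5 ] x [-0.001 -0.002 -1.   ] y [ 1.    -0.    -0.001]
130 xyz [-0.2723 -0.0824 -0.2934] w [-0.035  0.012  0.525] deg 30.2
70 xyz [-0.2203 -0.0524 -0.2946] w [-0.035  0.012  0.525] deg 30.2
50 xyz [-0.203  -0.0424 -0.295 ] w [-0.035  0.012  0.525] deg 30.2
20 xyz [-0.1771 -0.0273 -0.2956] w [-0.035  0.012  0.525] deg 30.2
0 xyz [-0.1598 -0.0173 -0.296 ] w [-0.035  0.012  0.525] deg 30.2
```

Call:
{"method": "move_arm", "body": {
  "rows": [
    {"x": -0.03, "y": 0, "z": 0, "wx": 0, "wy": 0, "wz": 0, "fingers": -1},
    {"x": -0.07, "y": 0, "z": 0, "wx": 0, "wy": 0, "wz": 0, "fingers": -1},
    {"x": -0.12, "y": -0.01, "z": 0, "wx": 0, "wy": 0, "wz": 0, "fingers": -1},
    {"x": -0.17, "y": -0.02, "z": -0.01, "wx": 0, "wy": 0, "wz": 0.05, "fingers": -1},
    {"x": -0.21, "y": -0.04, "z": -0.03, "wx": 0, "wy": 0, "wz": 0.12, "fingers": -1},
    {"x": -0.25, "y": -0.06, "z": -0.06, "wx": -0.01, "wy": 0, "wz": 0.19, "fingers": -1},
    {"x": -0.28, "y": -0.08, "z": -0.1, "wx": -0.01, "wy": 0, "wz": 0.26, "fingers": -1},
    {"x": -0.28, "y": -0.082, "z": -0.15, "wx": -0.02, "wy": 0, "wz": 0.34, "fingers": -1},
    {"x": -0.28, "y": -0.082, "z": -0.2, "wx": -0.02, "wy": 0.01, "wz": 0.42, "fingers": -1},
    {"x": -0.275, "y": -0.082, "z": -0.25, "wx": -0.03, "wy": 0.01, "wz": 0.5, "fingers": -1},
    {"x": -0.272, "y": -0.082, "z": -0.28, "wx": -0.035, "wy": 0.012, "wz": 0.525, "fingers": -1},
    {"x": -0.272, "y": -0.082, "z": -0.293, "wx": -0.035, "wy": 0.012, "wz": 0.525, "fingers": -1},
    {"x": -0.272, "y": -0.082, "z": -0.293, "wx": -0.035, "wy": 0.012, "wz": 0.525, "fingers": -1},
    {"x": -0.272, "y": -0.082, "z": -0.293, "wx": -0.035, "wy": 0.012, "wz": 0.525, "fingers": -1},
    {"x": -0.272, "y": -0.082, "z": -0.293, "wx": -0.035, "wy": 0.012, "wz": 0.525, "fingers": -1},
    {"x": -0.272, "y": -0.082, "z": -0.293, "wx": -0.035, "wy": 0.012, "wz": 0.525, "fingers": -1}
  ]
}}

```text
t: 19.65
tool_pos: [516.0, 47.8, 274.1]
tool_rot: [0.606, 0.365, -0.343, 0.618]
contact_force: [1.0, 0.0, -0.2]
width: 57.5
```

```bash
python3 sp2.py 4
```

```text
t 19.65 pos [516.   47.8 274.1] F [ 1.   0.  -0.2] w 57.5 q [-0.08 -0.6   2.13  0.07  1.09 -0.13] x [ 0.498  0.018 -0.867] y [0.867 0.029 0.498]
130 xyz [-0.0011  0.0004 -0.0013] w [-0.003 -0.     0.002] deg 0.2
70 xyz [ 0.0589  0.0005 -0.0013] w [-0.003 -0.     0.002] deg 0.2
50 xyz [ 0.0789  0.0006 -0.0013] w [-0.003 -0.     0.002] deg 0.2
20 xyz [ 0.1089  0.0007 -0.0013] w [-0.003 -0.     0.002] deg 0.2
0 xyz [ 0.1289  0.0007 -0.0013] w [-0.003 -0.     0.002] deg 0.2
```

Call:
{"method": "move_arm", "body": {
  "rows": [
    {"x": 0.03, "y": 0.0005, "z": -0.0013, "wx": -0.003, "wy": 0, "wz": 0.002, "fingers": -1},
    {"x": 0.05, "y": 0.0005, "z": -0.0013, "wx": -0.003, "wy": 0, "wz": 0.002, "fingers": -1},
    {"x": 0.06, "y": 0.0005, "z": -0.0013, "wx": -0.003, "wy": 0, "wz": 0.002, "fingers": -1},
    {"x": 0.066, "y": 0.0005, "z": -0.0013, "wx": -0.003, "wy": 0, "wz": 0.002, "fingers": -1},
    {"x": 0.072, "y": 0.0005, "z": -0.0013, "wx": -0.003, "wy": 0, "wz": 0.002, "fingers": -1},
    {"x": 0.078, "y": 0.0005, "z": -0.0013, "wx": -0.003, "wy": 0, "wz": 0.002, "fingers": -1},
    {"x": 0.078, "y": 0.0005, "z": -0.0013, "wx": -0.003, "wy": 0, "wz": 0.002, "fingers": -1},
    {"x": 0.078, "y": 0.0005, "z": -0.0013, "wx": -0.003, "wy": 0, "wz": 0.002, "fingers": -1}
  ]
}}

```text
t: 20.45
tool_pos: [555.2, 51.7, 207.3]
tool_rot: [0.606, 0.365, -0.341, 0.619]
contact_force: [-0.1, 0.0, -0.8]
width: 57.9
```

```bash
python3 sp2.py 4
```

```text
t 20.45 pos [555.2  51.7 207.3] F [-0.1  0.  -0.8] w 57.9 q [-0.07 -0.44  2.14  0.07  0.92 -0.13] x [ 0.5    0.019 -0.866] y [0.865 0.034 0.501]
130 xyz [-0.0786 -0.0001  0.0011] w [ 0.002 -0.001 -0.001] deg 0.1
70 xyz [-0.0186 -0.0002  0.0012] w [ 0.002 -0.001 -0.001] deg 0.1
50 xyz [ 0.0014 -0.0002  0.0012] w [ 0.002 -0.001 -0.001] deg 0.1
20 xyz [ 0.0314 -0.0002  0.0012] w [ 0.002 -0.001 -0.001] deg 0.1
0 xyz [ 0.0514 -0.0002  0.0013] w [ 0.002 -0.001 -0.001] deg 0.1
```

Free so far, so I'll continue down.

Call:
{"method": "move_arm", "body": {
  "rows": [
    {"x": 0.004, "y": 0, "z": 0.001, "wx": 0, "wy": 0, "wz": 0, "fingers": -1},
    {"x": 0.009, "y": 0, "z": 0.001, "wx": 0, "wy": 0, "wz": 0, "fingers": -1},
    {"x": 0.014, "y": 0, "z": 0.001, "wx": 0, "wy": 0, "wz": 0, "fingers": -1},
    {"x": 0.019, "y": 0, "z": 0.001, "wx": 0, "wy": 0, "wz": 0, "fingers": -1},
    {"x": 0.019, "y": 0, "z": 0.001, "wx": 0, "wy": 0, "wz": 0, "fingers": -1}
  ]
}}

```text
t: 20.95
tool_pos: [564.3, 51.2, 189.1]
tool_rot: [0.605, 0.366, -0.342, 0.619]
contact_force: [-0.7, -0.6, -0.7]
width: 57.7
```

Call:
{"method": "move_arm", "body": {
  "rows": [
    {"x": 0.005, "y": 0, "z": 0, "wx": 0, "wy": 0, "wz": 0, "fingers": -1},
    {"x": 0.01, "y": 0, "z": 0, "wx": 0, "wy": 0, "wz": 0, "fingers": -1},
    {"x": 0.015, "y": 0, "z": 0, "wx": 0, "wy": 0, "wz": 0, "fingers": -1},
    {"x": 0.02, "y": 0, "z": 0, "wx": 0, "wy": 0, "wz": 0, "fingers": -1},
    {"x": 0.025, "y": 0, "z": 0, "wx": 0, "wy": 0, "wz": 0, "fingers": -1},
    {"x": 0.025, "y": 0, "z": 0, "wx": 0, "wy": 0, "wz": 0, "fingers": -1},
    {"x": 0.025, "y": 0, "z": 0, "wx": 0, "wy": 0, "wz": 0, "fingers": -1}
  ]
}}

```text
t: 21.65
tool_pos: [577.0, 51.6, 168.5]
tool_rot: [0.605, 0.365, -0.342, 0.619]
contact_force: [-0.6, -0.0, -0.6]
width: 57.8
```

```bash
python3 sp2.py 4|sed -n '1p;6p'
```

```text
t 21.65 pos [577.   51.6 168.5] F [-0.6 -0.  -0.6] w 57.8 q [-0.06 -0.33  2.13  0.07  0.82 -0.14] x [ 0.499  0.019 -0.866] y [0.865 0.033 0.5  ]
0 xyz [0.0069 0.0003 0.0003] w [ 0.002 -0.001  0.   ] deg 0.1
```

Call:
{"method": "move_arm", "body": {
  "rows": [
    {"x": 0.003, "y": 0, "z": 0, "wx": 0, "wy": 0, "wz": 0, "fingers": -1},
    {"x": 0.006, "y": 0, "z": 0, "wx": 0, "wy": 0, "wz": 0, "fingers": -1},
    {"x": 0.008, "y": 0, "z": 0, "wx": 0, "wy": 0, "wz": 0, "fingers": -1},
    {"x": 0.008, "y": 0, "z": 0, "wx": 0, "wy": 0, "wz": 0, "fingers": -1}
  ]
}}

```text
t: 22.05
tool_pos: [580.8, 51.7, 162.8]
tool_rot: [0.605, 0.366, -0.342, 0.619]
contact_force: [-10.9, -0.7, 8.4]
width: 57.4
```

```bash
python3 sp2.py 4|sed -n '1p;6p'
```

```text
t 22.05 pos [580.8  51.7 162.8] F [-10.9  -0.7   8.4] w 57.4 q [-0.06 -0.31  2.13  0.07  0.81 -0.14] x [ 0.498  0.019 -0.867] y [0.866 0.034 0.499]
0 xyz [ 0.     -0.0001  0.0003] w [ 0.002 -0.001  0.001] deg 0.2
```

Call:
{"method": "move_arm", "body": {
  "rows": [
    {"x": 0.002, "y": 0, "z": 0, "wx": 0, "wy": 0, "wz": 0, "fingers": -1},
    {"x": 0.002, "y": 0, "z": 0, "wx": 0, "wy": 0, "wz": 0, "fingers": -1},
    {"x": 0.0, "y": 0, "z": 0, "wx": 0, "wy": 0, "wz": 0, "fingers": -1},
    {"x": -0.001, "y": 0, "z": 0, "wx": 0, "wy": 0, "wz": 0, "fingers": 1},
    {"x": -0.001, "y": 0, "z": 0, "wx": 0, "wy": 0, "wz": 0, "fingers": 1},
    {"x": -0.001, "y": 0, "z": 0, "wx": 0, "wy": 0, "wz": 0, "fingers": 1},
    {"x": -0.001, "y": 0, "z": 0, "wx": 0, "wy": 0, "wz": 0, "fingers": 1},
    {"x": -0.03, "y": 0, "z": 0, "wx": 0, "wy": 0, "wz": 0, "fingers": 1},
    {"x": -0.08, "y": 0, "z": 0, "wx": 0, "wy": 0, "wz": 0, "fingers": 1},
    {"x": -0.13, "y": 0, "z": 0, "wx": 0, "wy": 0, "wz": 0, "fingers": 1},
    {"x": -0.13, "y": 0, "z": 0, "wx": 0, "wy": 0, "wz": 0, "fingers": 1}
  ]
}}

```text
t: 23.15
tool_pos: [517.8, 49.1, 284.7]
tool_rot: [0.608, 0.36, -0.337, 0.622]
contact_force: [0.4, 0.4, 0.7]
width: 85.2
```

```bash
cat > co1.py <<'E'
from h import *
st()
for z in(250,60,2.5): go([448.5,-130,z],[0,0,-1],[1,0.0,0],z)
E
python3 co1.py
```

```text
t 23.15 pos [517.8  49.1 284.7] F [0.4 0.4 0.7] w 85.2 q [-0.08 -0.61  2.13  0.07  1.09 -0.14] x [ 0.514  0.018 -0.858] y [0.857 0.034 0.514]
250 xyz [-0.0091 -0.0834  0.1762] w [ 0.038 -0.009 -0.54 ] deg 31.0
60 xyz [ 0.1539 -0.181   0.1759] w [ 0.038 -0.009 -0.54 ] deg 31.0
2.5 xyz [ 0.2032 -0.2105  0.1758] w [ 0.038 -0.009 -0.54 ] deg 31.0
```

Call:
{"method": "move_arm", "body": {
  "rows": [
    {"x": -0.005, "y": -0.02, "z": 0.045, "wx": 0, "wy": 0, "wz": -0.1, "fingers": 1},
    {"x": -0.009, "y": -0.04, "z": 0.09, "wx": 0.01, "wy": 0, "wz": -0.22, "fingers": 1},
    {"x": -0.009, "y": -0.06, "z": 0.135, "wx": 0.02, "wy": 0, "wz": -0.34, "fingers": 1},
    {"x": 0, "y": -0.083, "z": 0.175, "wx": 0.03, "wy": -0.009, "wz": -0.44, "fingers": 1},
    {"x": 0.04, "y": -0.11, "z": 0.176, "wx": 0.038, "wy": -0.009, "wz": -0.53, "fingers": 1},
    {"x": 0.08, "y": -0.135, "z": 0.176, "wx": 0.038, "wy": -0.009, "wz": -0.53, "fingers": 1},
    {"x": 0.12, "y": -0.16, "z": 0.176, "wx": 0.038, "wy": -0.009, "wz": -0.53, "fingers": 1},
    {"x": 0.154, "y": -0.181, "z": 0.176, "wx": 0.038, "wy": -0.009, "wz": -0.53, "fingers": 1},
    {"x": 0.154, "y": -0.181, "z": 0.176, "wx": 0.038, "wy": -0.009, "wz": -0.53, "fingers": 1},
    {"x": 0.154, "y": -0.181, "z": 0.176, "wx": 0.038, "wy": -0.009, "wz": -0.53, "fingers": 1},
    {"x": 0.154, "y": -0.181, "z": 0.176, "wx": 0.038, "wy": -0.009, "wz": -0.53, "fingers": 1},
    {"x": 0.154, "y": -0.181, "z": 0.176, "wx": 0.038, "wy": -0.009, "wz": -0.53, "fingers": 1},
    {"x": 0.154, "y": -0.181, "z": 0.176, "wx": 0.038, "wy": -0.009, "wz": -0.53, "fingers": 1}
  ]
}}

```text
t: 24.45
tool_pos: [444.9, -130.4, 52.8]
tool_rot: [-0.499, -0.5, 0.501, -0.5]
contact_force: [-0.1, 0.3, -0.2]
width: 85.5
```

```bash
python3 co1.py; python3 - <<'E'
from h import *
ims=[]
for n,x,y,w,hh,s in(("top",220,200,120,60,5),("scene",260,215,160,100,3.75),("scene",250,180,80,60,3.75)):
    f=manip.grab_frame(n)
    im=cv2.resize(f["image"][y:y+hh,x:x+w],(500,290) if w>100 else (300,250),interpolation=cv2.INTER_CUBIC)
    if n=="scene" and w==80:
        for P in([448.5-44,-130,73],[448.5+44,-130,73],[448.5,-130,24]):
            u,v=proj(f,P)[0];cv2.circle(im,(int((u+.5-x)*300/w),int((v+.5-y)*250/hh)),2,(0,255,0),-1)
    ims.append(im)
c=np.zeros((580,800,3),np.uint8);c[:290,:500]=ims[0];c[290:,:500]=ims[1];c[:250,500:]=ims[2];cv2.imwrite("pics/c5.png",c)
E
```

```text
t 24.45 pos [ 444.9 -130.4   52.8] F [-0.1  0.3 -0.2] w 85.5 q [-0.44 -0.15  2.13 -0.    1.17 -0.44] x [-0.002 -0.001 -1.   ] y [ 1.     0.    -0.002]
250 xyz [-0.1972  0.0031 -0.0002] w [0.    0.001 0.002] deg 0.1
60 xyz [-0.0072  0.0036 -0.0004] w [0.    0.001 0.002] deg 0.1
2.5 xyz [ 0.0503  0.0037 -0.0004] w [0.    0.001 0.002] deg 0.1
```

View pics/c5.png

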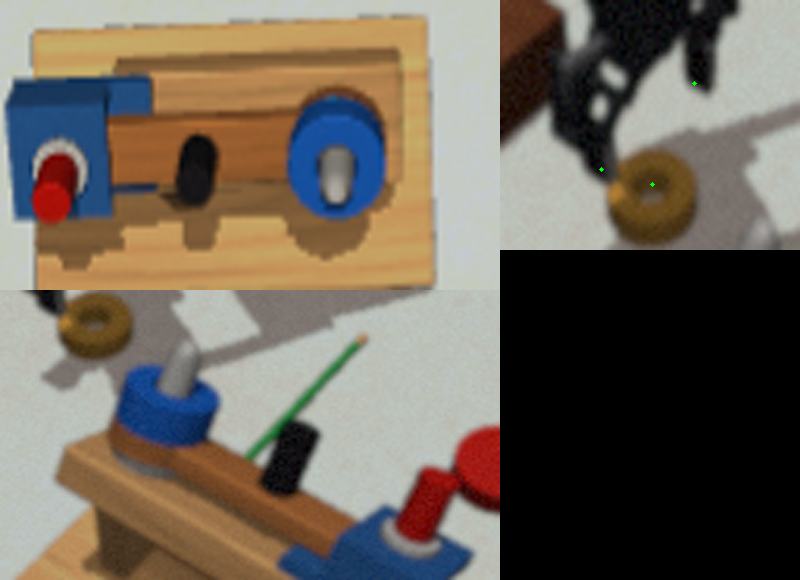

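The spacer lies flat on the brace, and the pin is still flush. The fingertips straddle the collar, and its projected centre matches. Next I'll descend on it.

Call:
{"method": "move_arm", "body": {
  "rows": [
    {"x": 0.02, "y": 0.0037, "z": 0, "wx": 0, "wy": 0, "wz": 0, "fingers": 1},
    {"x": 0.04, "y": 0.0037, "z": 0, "wx": 0, "wy": 0, "wz": 0, "fingers": 1},
    {"x": 0.048, "y": 0.0037, "z": 0, "wx": 0, "wy": 0, "wz": 0, "fingers": 1},
    {"x": 0.049, "y": 0.0037, "z": 0, "wx": 0, "wy": 0, "wz": 0, "fingers": 1},
    {"x": 0.049, "y": 0.0037, "z": 0, "wx": 0, "wy": 0, "wz": 0, "fingers": 1},
    {"x": 0.049, "y": 0.0037, "z": 0, "wx": 0, "wy": 0, "wz": 0, "fingers": 1},
    {"x": 0.049, "y": 0.0037, "z": 0, "wx": 0, "wy": 0, "wz": 0, "fingers": 1}
  ]
}}

```text
t: 25.3
tool_pos: [447.4, -130.0, 2.5]
tool_rot: [0.499, 0.501, -0.501, 0.499]
contact_force: [0.8, -0.6, 0.1]
width: 85.4
```

```bash
python3 co1.py
```

```text
t 25.3 pos [ 447.4 -130.     2.5] F [ 0.8 -0.6  0.1] w 85.4 q [-0.44 -0.06  2.14 -0.    1.06 -0.44] x [-0.005  0.    -1.   ] y [ 1.     0.    -0.005]
250 xyz [-2.475e-01 -1.000e-04 -1.000e-04] w [ 0.    -0.     0.005] deg 0.3
60 xyz [-0.0575  0.0008 -0.0001] w [ 0.    -0.     0.005] deg 0.3
2.5 xyz [-0.      0.0011 -0.    ] w [ 0.    -0.     0.005] deg 0.3
```

Call:
{"method": "move_arm", "body": {
  "rows": [
    {"x": 0, "y": 0.001, "z": 0, "wx": 0, "wy": 0, "wz": 0.003, "fingers": 1},
    {"x": 0, "y": 0.001, "z": 0, "wx": 0, "wy": 0, "wz": 0.003, "fingers": -1},
    {"x": 0, "y": 0.001, "z": 0, "wx": 0, "wy": 0, "wz": 0.003, "fingers": -1},
    {"x": 0, "y": 0.001, "z": 0, "wx": 0, "wy": 0, "wz": 0.003, "fingers": -1},
    {"x": 0, "y": 0.001, "z": 0, "wx": 0, "wy": 0, "wz": 0.003, "fingers": -1},
    {"x": 0, "y": 0.001, "z": 0, "wx": 0, "wy": 0, "wz": 0.003, "fingers": -1}
  ]
}}

```text
t: 25.9
tool_pos: [448.4, -129.8, 2.5]
tool_rot: [0.5, 0.501, -0.5, 0.499]
contact_force: [-2.0, 1.7, 5.5]
width: 58.3
```

```bash
python3 sp2.py 30.5
```

```text
t 25.9 pos [ 448.4 -129.8    2.5] F [-2.   1.7  5.5] w 58.3 q [-0.44 -0.06  2.14 -0.    1.06 -0.44] x [-0.002  0.001 -1.   ] y [ 1.     0.    -0.002]
130 xyz [-0.2957  0.0535 -0.1787] w [-0.036  0.009  0.526] deg 30.2
70 xyz [-0.2438  0.0836 -0.1797] w [-0.036  0.009  0.526] deg 30.2
50 xyz [-0.2265  0.0936 -0.1801] w [-0.036  0.009  0.526] deg 30.2
20 xyz [-0.2005  0.1087 -0.1806] w [-0.036  0.009  0.526] deg 30.2
0 xyz [-0.1832  0.1187 -0.181 ] w [-0.036  0.009  0.526] deg 30.2
```

Call:
{"method": "move_arm", "body": {
  "rows": [
    {"x": -0.03, "y": 0, "z": 0, "wx": 0, "wy": 0, "wz": 0, "fingers": -1},
    {"x": -0.07, "y": 0, "z": 0, "wx": 0, "wy": 0, "wz": 0, "fingers": -1},
    {"x": -0.12, "y": 0, "z": 0, "wx": 0, "wy": 0, "wz": 0, "fingers": -1},
    {"x": -0.17, "y": 0, "z": 0, "wx": 0, "wy": 0, "wz": 0.05, "fingers": -1},
    {"x": -0.22, "y": 0.01, "z": 0, "wx": 0, "wy": 0, "wz": 0.1, "fingers": -1},
    {"x": -0.26, "y": 0.02, "z": -0.02, "wx": 0, "wy": 0, "wz": 0.17, "fingers": -1},
    {"x": -0.295, "y": 0.03, "z": -0.05, "wx": -0.01, "wy": 0, "wz": 0.24, "fingers": -1},
    {"x": -0.296, "y": 0.04, "z": -0.09, "wx": -0.02, "wy": 0, "wz": 0.33, "fingers": -1},
    {"x": -0.296, "y": 0.05, "z": -0.135, "wx": -0.03, "wy": 0, "wz": 0.43, "fingers": -1},
    {"x": -0.296, "y": 0.0535, "z": -0.17, "wx": -0.036, "wy": 0.009, "wz": 0.526, "fingers": -1},
    {"x": -0.296, "y": 0.0535, "z": -0.179, "wx": -0.036, "wy": 0.009, "wz": 0.526, "fingers": -1},
    {"x": -0.296, "y": 0.0535, "z": -0.179, "wx": -0.036, "wy": 0.009, "wz": 0.526, "fingers": -1},
    {"x": -0.296, "y": 0.0535, "z": -0.179, "wx": -0.036, "wy": 0.009, "wz": 0.526, "fingers": -1},
    {"x": -0.296, "y": 0.0535, "z": -0.179, "wx": -0.036, "wy": 0.009, "wz": 0.526, "fingers": -1},
    {"x": -0.296, "y": 0.0535, "z": -0.179, "wx": -0.036, "wy": 0.009, "wz": 0.526, "fingers": -1},
    {"x": -0.296, "y": 0.0535, "z": -0.179, "wx": -0.036, "wy": 0.009, "wz": 0.526, "fingers": -1}
  ]
}}

```text
t: 27.5
tool_pos: [502.4, 48.1, 297.6]
tool_rot: [0.606, 0.365, -0.343, 0.618]
contact_force: [0.5, -0.1, -4.1]
width: 58.6
```

```bash
python3 sp2.py 30.5
```

```text
t 27.5 pos [502.4  48.1 297.6] F [ 0.5 -0.1 -4.1] w 58.6 q [-0.09 -0.65  2.13  0.07  1.15 -0.13] x [ 0.499  0.018 -0.867] y [0.866 0.03  0.499]
130 xyz [-0.0005  0.0005 -0.0005] w [-0.001  0.     0.001] deg 0.1
70 xyz [ 0.0595  0.0005 -0.0005] w [-0.001  0.     0.001] deg 0.1
50 xyz [ 0.0795  0.0006 -0.0005] w [-0.001  0.     0.001] deg 0.1
20 xyz [ 0.1095  0.0006 -0.0005] w [-0.001  0.     0.001] deg 0.1
0 xyz [ 0.1295  0.0006 -0.0005] w [-0.001  0.     0.001] deg 0.1
```

Call:
{"method": "move_arm", "body": {
  "rows": [
    {"x": 0.04, "y": 0.0006, "z": -0.0005, "wx": 0, "wy": 0, "wz": 0, "fingers": -1},
    {"x": 0.07, "y": 0.0006, "z": -0.0005, "wx": 0, "wy": 0, "wz": 0, "fingers": -1},
    {"x": 0.085, "y": 0.0006, "z": -0.0005, "wx": 0, "wy": 0, "wz": 0, "fingers": -1},
    {"x": 0.09, "y": 0.0006, "z": -0.0005, "wx": 0, "wy": 0, "wz": 0, "fingers": -1},
    {"x": 0.095, "y": 0.0006, "z": -0.0005, "wx": 0, "wy": 0, "wz": 0, "fingers": -1},
    {"x": 0.1, "y": 0.0006, "z": -0.0005, "wx": 0, "wy": 0, "wz": 0, "fingers": -1},
    {"x": 0.1, "y": 0.0006, "z": -0.0005, "wx": 0, "wy": 0, "wz": 0, "fingers": -1},
    {"x": 0.1, "y": 0.0006, "z": -0.0005, "wx": 0, "wy": 0, "wz": 0, "fingers": -1}
  ]
}}

```text
t: 28.3
tool_pos: [552.8, 51.4, 212.1]
tool_rot: [0.606, 0.365, -0.342, 0.619]
contact_force: [0.5, 0.0, -4.9]
width: 58.1
```

```bash
python3 sp2.py 30.5
```

```text
t 28.3 pos [552.8  51.4 212.1] F [ 0.5  0.  -4.9] w 58.1 q [-0.07 -0.45  2.14  0.07  0.93 -0.13] x [ 0.5    0.019 -0.866] y [0.865 0.032 0.5  ]
130 xyz [-0.0997 -0.0005  0.0009] w [ 0.    -0.    -0.001] deg 0.0
70 xyz [-0.0397 -0.0005  0.0009] w [ 0.    -0.    -0.001] deg 0.0
50 xyz [-0.0197 -0.0005  0.0009] w [ 0.    -0.    -0.001] deg 0.0
20 xyz [ 0.0103 -0.0005  0.0009] w [ 0.    -0.    -0.001] deg 0.0
0 xyz [ 0.0303 -0.0005  0.001 ] w [ 0.    -0.    -0.001] deg 0.0
```

Call:
{"method": "move_arm", "body": {
  "rows": [
    {"x": 0.005, "y": 0, "z": 0.001, "wx": 0, "wy": 0, "wz": 0, "fingers": -1},
    {"x": 0.01, "y": 0, "z": 0.001, "wx": 0, "wy": 0, "wz": 0, "fingers": -1},
    {"x": 0.015, "y": 0, "z": 0.001, "wx": 0, "wy": 0, "wz": 0, "fingers": -1},
    {"x": 0.02, "y": 0, "z": 0.001, "wx": 0, "wy": 0, "wz": 0, "fingers": -1},
    {"x": 0.024, "y": 0, "z": 0.001, "wx": 0, "wy": 0, "wz": 0, "fingers": -1},
    {"x": 0.024, "y": 0, "z": 0.001, "wx": 0, "wy": 0, "wz": 0, "fingers": -1},
    {"x": 0.024, "y": 0, "z": 0.001, "wx": 0, "wy": 0, "wz": 0, "fingers": -1}
  ]
}}

```text
t: 29.0
tool_pos: [564.5, 50.9, 190.1]
tool_rot: [0.606, 0.365, -0.343, 0.618]
contact_force: [0.1, -0.6, -4.5]
width: 58.2
```

Call:
{"method": "move_arm", "body": {
  "rows": [
    {"x": 0.003, "y": 0, "z": 0, "wx": 0, "wy": 0, "wz": 0, "fingers": -1},
    {"x": 0.006, "y": 0, "z": 0, "wx": 0, "wy": 0, "wz": 0, "fingers": -1},
    {"x": 0.008, "y": 0, "z": 0, "wx": 0, "wy": 0, "wz": 0, "fingers": -1},
    {"x": 0.008, "y": 0, "z": 0, "wx": 0, "wy": 0, "wz": 0, "fingers": -1}
  ]
}}

```text
t: 29.4
tool_pos: [567.7, 51.0, 186.2]
tool_rot: [0.605, 0.366, -0.343, 0.618]
contact_force: [-27.3, -1.8, 16.8]
width: 58.2
```

```bash
python3 sp2.py 30.5|sed -n '1p;6p'
```

```text
t 29.4 pos [567.7  51.  186.2] F [-27.3  -1.8  16.8] w 58.2 q [-0.07 -0.38  2.13  0.07  0.87 -0.13] x [ 0.496  0.018 -0.868] y [0.867 0.033 0.497]
0 xyz [ 0.0004 -0.0005 -0.    ] w [ 0.001 -0.     0.004] deg 0.2
```

Seated: the tool is 0.4 mm from the estimate under about 33 N. I'll release and retract.

Call:
{"method": "move_arm", "body": {
  "rows": [
    {"x": -0.002, "y": 0, "z": 0, "wx": 0, "wy": 0, "wz": 0, "fingers": -1},
    {"x": -0.003, "y": 0, "z": 0, "wx": 0, "wy": 0, "wz": 0, "fingers": -1},
    {"x": -0.003, "y": 0, "z": 0, "wx": 0, "wy": 0, "wz": 0, "fingers": 1},
    {"x": -0.003, "y": 0, "z": 0, "wx": 0, "wy": 0, "wz": 0, "fingers": 1},
    {"x": -0.003, "y": 0, "z": 0, "wx": 0, "wy": 0, "wz": 0, "fingers": 1},
    {"x": -0.003, "y": 0, "z": 0, "wx": 0, "wy": 0, "wz": 0, "fingers": 1},
    {"x": -0.03, "y": 0, "z": 0, "wx": 0, "wy": 0, "wz": 0, "fingers": 1},
    {"x": -0.08, "y": 0, "z": 0, "wx": 0, "wy": 0, "wz": 0, "fingers": 1},
    {"x": -0.13, "y": 0, "z": 0, "wx": 0, "wy": 0, "wz": 0, "fingers": 1},
    {"x": -0.13, "y": 0, "z": 0.05, "wx": 0, "wy": 0, "wz": 0, "fingers": 1},
    {"x": -0.13, "y": 0, "z": 0.1, "wx": 0, "wy": 0, "wz": 0, "fingers": 1},
    {"x": -0.13, "y": 0, "z": 0.15, "wx": 0, "wy": 0, "wz": 0, "fingers": 1},
    {"x": -0.13, "y": 0, "z": 0.2, "wx": 0, "wy": 0, "wz": 0, "fingers": 1},
    {"x": -0.13, "y": 0, "z": 0.2, "wx": 0, "wy": 0, "wz": 0, "fingers": 1},
    {"x": -0.13, "y": 0, "z": 0.2, "wx": 0, "wy": 0, "wz": 0, "fingers": 1},
    {"x": -0.13, "y": 0, "z": 0.2, "wx": 0, "wy": 0, "wz": 0, "fingers": 1},
    {"x": -0.13, "y": 0, "z": 0.2, "wx": 0, "wy": 0, "wz": 0, "fingers": 1}
  ]
}}

```text
t: 31.1
tool_pos: [511.3, -149.7, 296.1]
tool_rot: [0.605, 0.366, -0.341, 0.619]
contact_force: [0.5, 0.5, 0.1]
width: 85.3
```

```bash
python3 - <<'E'
from h import *
st()
ims=[]
t=np.linspace(0,2*np.pi,30,endpoint=False);C=np.c_[np.cos(t),np.sin(t),0*t]
for n,x,y,w,hh in(("top",220,200,110,75),("scene",270,215,160,110)):
    f=manip.grab_frame(n);im=cv2.resize(f["image"][y:y+hh,x:x+w],(400,275),interpolation=cv2.INTER_CUBIC);raw=im.copy()
    for P,c in((C*30+[0,-85,80],(0,255,0)),(C*30+[0,-85,56],(0,255,255)),(C*17+[0,85,46],(0,255,0))):
        for u,v in proj(f,head(P,*SP)): cv2.circle(im,(int((u+.5-x)*400/w),int((v+.5-y)*275/hh)),1,c,-1)
    ims.append(np.vstack([im,raw]))
cv2.imwrite("pics/c6.png",np.hstack(ims))
E
```

```text
t 31.1 pos [ 511.3 -149.7  296.1] F [0.5 0.5 0.1] w 85.3 q [-0.58 -0.54  2.06  0.32  1.2  -0.67] x [ 0.499  0.02  -0.866] y [0.866 0.034 0.5  ]
```

View pics/c6.png

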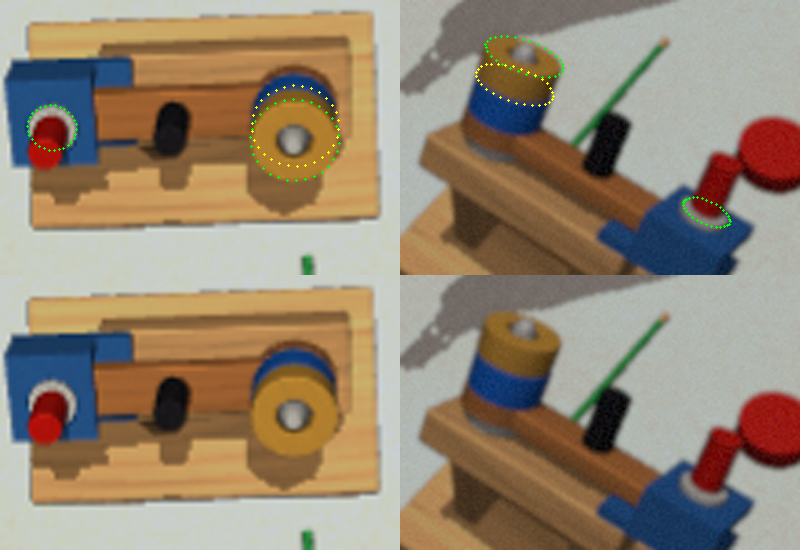

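The collar sits flush on the spacer and the spacer on the brace, with the predicted circles matching, and the pin is flush. I'll hand it in.

```bash
python3 -c "
from workcell import manip
print(manip.hand_in())"
```

```text
the job is handed in; nothing more can be done
None
```

The joint is assembled and handed in at about 31 s of the 72 s allowed; hand-in reports no verdict.

I swung the brace into the fork against its stop, then pushed the red pin through. The spacer and then the brass collar went down the post, and the gripper was opened and moved clear.

**Contact checks:**

| Part | Where the tool stopped, from the position estimated from the images | Push |
|---|---|---|
| Brace | about 1 mm past it | about 14 N |
| Pin | about 1 mm short | about 49 N |
| Spacer | under 0.5 mm | about 14 N, then 2 mm more commanded push |
| Collar | about 0.4 mm | about 33 N |

- **Final pictures:** the top view shows the pin flange on the fork and the collar on the spacer, as predicted. The force reading was near zero with the gripper clear.
- **Disagreements:** the scene camera differed from the top camera by about 1 px, or 2–3 mm, so I mostly trusted the top view. Before insertion the pin tip was about 3 mm off to the side, and I corrected it from the images.
- **Not checked:** I did not measure the bystanders again. The arm made no unexpected contact, and the tin and pencil, partly in view, looked unmoved.

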